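# Open the magazine case and fill its empty nest

## Robot

A 6-joint arm with a two-finger parallel gripper is mounted at the origin on the work surface; the furniture and walls round the work are solid. World frame = base frame: x ahead of the robot, y to its left, z up, the work surface at z = 0. Lengths are in mm, angles in degrees, forces in N, time in s.
With the tool pointing down it reaches from about 350 to 850 mm from the base axis. Payload 8.1 kg.
Tool frame: the origin (TCP) lies at the very end of the fingers, on their centre line; the grasp point (between the pads) lies grip_depth behind it (grip_depth is the distance from the TCP to the grasp point, in mm); z points along the fingers, y is the direction in which the jaws open and shut (so a half turn about z gives the same grasp; the last joint's range is limited). The gripper opens to 85 mm and grips with 20 to 120 N. Pads are 22 mm wide; open, the fingers measure 114 mm over their backs; the gripper's body (76 mm by 85 mm) begins 54 mm behind the grasp point. The pads swing forward as they close: fully open they stand 13 mm farther back than shut.
Start: joints at [67.93, 7.471, 85.268, -0, 87.261, -4.893], TCP at [177.176, 573.249, 231.292] pointing down, gripper open.
Joint ranges: [-169.43, 169.43], [-51.17, 129.36], [1.28, 143.12], [-76.62, 256.62], [0, 156.53], [-152.29, 152.29]. Speed limits (degrees/s): [136.94, 136.94, 159.86, 180, 180, 180].

## Interface

Orientations are given as [roll, pitch, yaw] about the fixed x, y, z axes, in that order (R = Rz(yaw) Ry(pitch) Rx(roll)).
In Python, from bench import * gives the robot as it stands.
- The arm moves only by the tool step_arm, never from a script. Its argument "plan" is a list of rows, each an object of numbers: "grip": the finger opening in cm, from 0 to 8.54; "tx", "ty", "tz": the shift along the tool's x, y, z in cm; "ax", "ay", "az": the turn, a rotation vector about the tool's x, y, z in degrees. In form: [{"grip": .., "tx": .., "ty": .., "tz": .., "ax": .., "ay": .., "az": ..}, ...]. A call has 1 to 8 rows; each row shifts and turns the commanded pose from where the row before left it, along the tool's axes as they then stand; what a row does not reach is not made up. A row lasts 1/12 s, in which the tool goes at most 41.7 mm and 7.16 degrees, less where a joint would pass 70% of its speed; a pose out of reach is approached as far as the arm can. A call with a gripper value outside its range is refused whole. The fingers move at their own pace and stop on an object; "newtons" is the grip in N (left out, the last holds). Time passes only in rows, so rows that do not move let the fingers close. It gives the time, the measured TCP pose, the force and the opening at its end, in the units of the state.
- sense(): the state, without advancing time (a new reading comes with each control period).
- snapshot(name): name is "scene" or "side" or "wrist"; returns the picture (400x640x3 uint8, red, green, blue); there is no depth.
- camera_model(name): a dict with "intrinsics" (3x3 intrinsics, pixels), "pose" (4x4, takes a point from camera to world coordinates); the wrist camera has in their place "T_tool_cam" (4x4, takes a point from camera to tool coordinates, whose origin is the TCP and whose axes are the flange's). Camera axes: x right, y down, z forward; pixel columns grow to the right and rows downward; lengths in mm; the calibration is good to about 2 mm. A picture is of the moment at which its call begins: read the wrist's pose just before it. camera_model takes no time and is no camera call.
- hand_in(): hands the job in, once; it reports no verdict.
The state is a dict: "time": time; "joint_pos": joint angles; "qd": joint speeds; "joint_efforts": joint torques, N m; "tool_pos": TCP position; "tcp_rot": TCP orientation; "ft_force": force on the tool from outside, world axes, zero at the start; "wrist_torque": the same for the moment, N m; "finger_gap": finger opening in mm.
Only numpy, scipy, OpenCV 4.12 (cv2) and the standard library are available. Lean on these libraries where they do the work, as an engineer would, in place of code of your own. Each camera call takes 0.05 s, during which the arm holds its last target.

## Task

Swing the lid of the magazine case up and back past its balance point so that it stays open on its rests by itself. Then take the spare strip magazine from the small mat and set it down flat in the one empty nest of the case, lengthwise like its neighbours; keep it upright all the way and do not drop it. At the end all three nests are filled and the lid is still open; the strip carrier and the dial gauge lying near the case stay where they are.

Things in the scene. Friction and masses are not known exactly. Their poses are not given: they have to be found in the camera images.
- case: fixed grey sheet-metal storage case 116 mm deep (its x), 284 mm wide (its y), walls 4 mm thick and 72 mm high, with an aluminium lid hinged along its +x top edge; its long front, with the lip, faces its own -x, which points to the right and towards the robot (case yaw 0.8 to 1.15 rad). Origin at the centre of its underside on the table, z up. Two bracket arms with rubber buffers stand behind it for the open lid to rest on
- lid (a joint): lid angle in rad: 0 shut, grows as it opens, 1.9 (109 deg) resting on the buffers. No latch and no spring: let go below about 1.5 rad it falls shut, past about 1.65 rad it falls back onto the buffers by itself. The lid weighs 0.32 kg, needs about 2 N at the lip; it is a 3 mm sheet, 288 mm wide, flat underneath
- lid_lip (a point): mid-length of the lid's rolled front edge (round, 8 mm across), 142 mm from the hinge axis, 75 mm above the table when shut. The lip overhangs the case's front wall by 22 mm along the whole width (so free space lies beneath it down to the table): it is lifted from below by a finger that slants in under it from the front
- lid_hinge (a point): middle of the hinge axis, fixed in the case at case x = +62 mm, 74 mm above the table; the axis runs along case y. The lid's underside lies in the plane through this axis
- nest_near (a point): +y (nearest the robot) nest: centre of its floor, 3 mm above the table. Each nest is 98 mm (case x) by 62 mm (case y) between black rails 6 mm wide that rise 8 mm above its floor; a magazine stands in it lengthwise along case x with 6 mm play all round. Nest centres are 82 mm apart. Exactly one nest is empty at the start
- nest_middle (a point): middle nest, like nest_near; the inner faces of the case's front and back walls lie 54 mm from every nest centre
- nest_far (a point): -y (far) nest, like nest_near; the inner faces of the case's end walls lie 56 mm beyond the centres of the outer nests
- mat: black rubber mat 120 x 80 x 3 mm, fixed on the table before the right-hand end of the case, on which the spare magazine stands; origin at the centre of its underside
- magazine_1: slotted strip magazine, a pale box 85 mm long (its x), 50 mm wide (its y), 55 mm high, 0.19 kg, both x-ends open, side walls solid and good to grip across the 50 mm; origin at the centre of its underside, z up. The three magazines are alike: two stand in nests of the case, one (the spare, any of the three) on the mat
- magazine_2: as magazine_1
- magazine_3: as magazine_1
- strip_carrier: metal lead strip carrier with a black tab, 38 x 90 x 9 mm, loose on the table before the case; a bystander, leave it where it lies
- gauge: dial gauge on its back, 91 x 62 x 17 mm, loose behind the case; a bystander, leave it where it lies

How it is judged (in metres and radians):
On the way:
1. the lid rests open on its buffers by itself, untouched by the robot (value of joint lid above 1.8 rad and contact force between each of the arm, the fingers and case below 0.1 N), for 0.3 s.
At the end, for the whole second after the job is handed in: the lid stands open against its buffers (beyond 1.8 rad); each of the three nests holds a magazine that stands flat on the nest's floor (underside within 4 mm of it, not up on a rail) with its centre within 13 mm of the nest's; all magazines are at rest (value of joint lid above 1.8 rad and ((horizontal distance between magazine_1 and nest_near below 0.013 m and z of magazine_1 in the frame of case between -0.002 and 0.007 m) or (horizontal distance between magazine_2 and nest_near below 0.013 m and z of magazine_2 in the frame of case between -0.002 and 0.007 m) or (horizontal distance between magazine_3 and nest_near below 0.013 m and z of magazine_3 in the frame of case between -0.002 and 0.007 m)) and ((horizontal distance between magazine_1 and nest_middle below 0.013 m and z of magazine_1 in the frame of case between -0.002 and 0.007 m) or (horizontal distance between magazine_2 and nest_middle below 0.013 m and z of magazine_2 in the frame of case between -0.002 and 0.007 m) or (horizontal distance between magazine_3 and nest_middle below 0.013 m and z of magazine_3 in the frame of case between -0.002 and 0.007 m)) and ((horizontal distance between magazine_1 and nest_far below 0.013 m and z of magazine_1 in the frame of case between -0.002 and 0.007 m) or (horizontal distance between magazine_2 and nest_far below 0.013 m and z of magazine_2 in the frame of case between -0.002 and 0.007 m) or (horizontal distance between magazine_3 and nest_far below 0.013 m and z of magazine_3 in the frame of case between -0.002 and 0.007 m)) and linear speed of each of magazine_1, magazine_2, magazine_3 below 0.03 m/s); the robot touches nothing.
It fails at once if a magazine is tipped by more than 0.6 rad (its strips would slide out) (angle between any of magazine_1, magazine_2, magazine_3's own z axis and vertical above 0.6 rad).
It fails at once if a magazine is dropped or flung (moves faster than 0.7 m/s while no finger holds it) ((linear speed of magazine_1 above 0.7 m/s and contact force between the fingers and magazine_1 below 0.05 N) or (linear speed of magazine_2 above 0.7 m/s and contact force between the fingers and magazine_2 below 0.05 N) or (linear speed of magazine_3 above 0.7 m/s and contact force between the fingers and magazine_3 below 0.05 N)).
It fails at once if the strip carrier or the gauge is moved by more than 40 mm (distance of any of strip_carrier, gauge from where it was at the start of the episode above 0.04 m).
It also fails if it takes over 64 s, if anything falls off the work surface, if the arm or the gripper's body presses on something with over 40 N, if the wrist force passes 120 N, or if a joint passes its speed limit or range.

## Working session

There is one attempt and no reset: what is moved stays moved. The work goes in short steps, Python scripts to look and compute and a tool call to move; the robot and the scene stay as the last step left them, time stands still between calls to the robot, and variables do not carry over. Pictures are saved under pics/ and viewed, and the job is handed in when it is done.

Besides the shell and the picture viewer there is one more tool, called after ">>>" as name(argument=value, ...) on one line, values as JSON. step_arm: Moves the arm, as the interface text tells. Its arguments: {"type":"object","properties":{"plan":{"type":"array","items":{"type":"object","properties":{"grip":{"type":"number"},"tx":{"type":"number"},"ty":{"type":"number"},"tz":{"type":"number"},"ax":{"type":"number"},"ay":{"type":"number"},"az":{"type":"number"}}}},"newtons":{"type":"number"}},"required":["plan"]}

```bash
ls; mkdir -p pics; python3 - <<'E'
from bench import *
import cv2
print(sense())
for n in ["scene","side","wrist"]:
    im=snapshot(n); cv2.imwrite(f"pics/{n}0.png",im[:,:,::-1]); print(n,camera_model(n))
E
```

```text
pics
{'time': 0.0, 'joint_pos': array([ 6.79278745e+01,  7.51488884e+00,  8.53294345e+01, -1.94772988e-04,
        8.72619072e+01, -4.89301533e+00]), 'qd': array([ 0.03516128,  0.02084539,  0.05638469,  0.02986013, -0.07219435,
       -0.02370615]), 'joint_efforts': array([ 1.06679952e-03, -5.69373465e+01, -5.00575483e+01, -7.66836195e-06,
        1.40819780e-02, -5.09187896e-05]), 'tool_pos': array([176.98701217, 572.72450771, 230.24523494]), 'tcp_rot': array([-1.79894140e+02, -8.86715560e-03,  1.62820891e+02]), 'ft_force': array([ 0.05796692,  0.77913656, -0.12841744]), 'wrist_torque': array([-0.05942862, -0.04518698, -0.04285641]), 'finger_gap': 85.47161572602062}
scene {'intrinsics': array([[441.71235223,   0.        , 324.2131534 ],
       [  0.        , 441.71235223, 205.1203775 ],
       [  0.        ,   0.        ,   1.        ]]), 'pose': array([[ 6.90210282e-01, -3.77884161e-01,  6.17100743e-01,
        -1.04399051e+02],
       [-7.23311208e-01, -3.84752254e-01,  5.73399163e-01,
        -6.81184307e+02],
       [ 2.07524397e-02, -8.42121882e-01, -5.38887810e-01,
         6.
[... 458 characters left out ...]
    [ 1.97792912e-02, -8.34488328e-01, -5.50670509e-01,
         5.28612001e+02],
       [ 0.00000000e+00,  0.00000000e+00,  0.00000000e+00,
         1.00000000e+00]])}
wrist {'intrinsics': array([[324.57805503,   0.        , 323.92658257],
       [  0.        , 324.57805503, 200.12471008],
       [  0.        ,   0.        ,   1.        ]]), 'T_tool_cam': array([[ 5.79018793e-04, -9.59976164e-01, -2.80081111e-01,
         7.10383007e+01],
       [ 9.99999582e-01,  3.57641796e-04,  8.41509627e-04,
        -4.36557963e-03],
       [-7.07660472e-04, -2.80081481e-01,  9.59975970e-01,
        -1.42912157e+02],
       [ 0.00000000e+00,  0.00000000e+00,  0.00000000e+00,
         1.00000000e+00]])}
```

View pics/scene0.png

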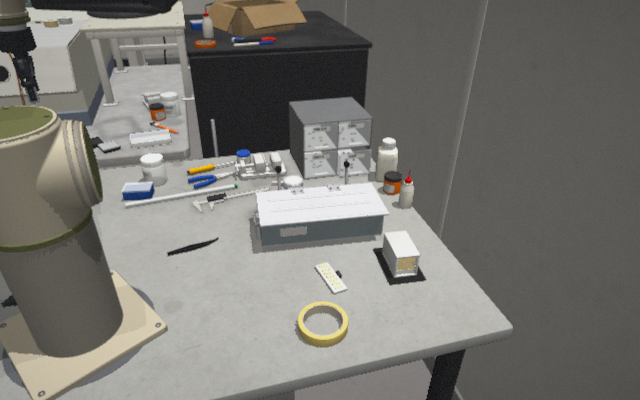

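View pics/side0.png

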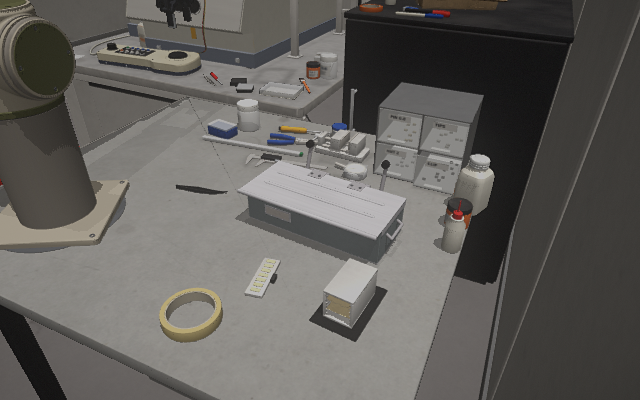

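View pics/wrist0.png

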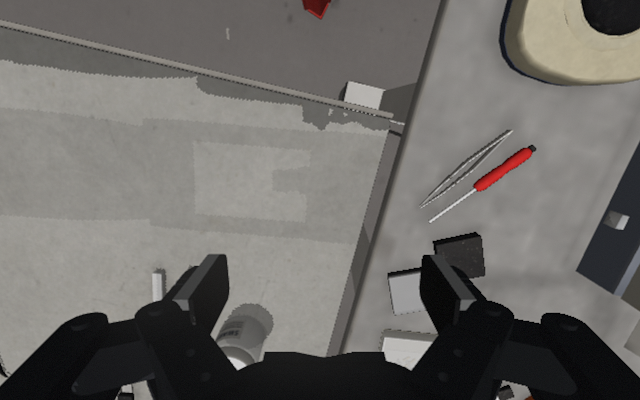

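The side view shows the case (lid corners near (240,190), (278,165), (405,200), (386,238)) and the spare magazine at about (350,292). The scene view shows the case at (320,213) and the magazine at (400,255). I'll zoom in on both for measuring.

```bash
python3 - <<'E'
import cv2
s=cv2.imread("pics/side0.png")[140:340,225:425]; cv2.imwrite("pics/side0z.png",cv2.resize(s,None,fx=3,fy=3,interpolation=cv2.INTER_CUBIC)[:600])
s=cv2.imread("pics/scene0.png")[160:310,240:440]; cv2.imwrite("pics/scene0z.png",cv2.resize(s,None,fx=4,fy=4,interpolation=cv2.INTER_CUBIC))
E
```

```text
(no output)
```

View pics/side0z.png

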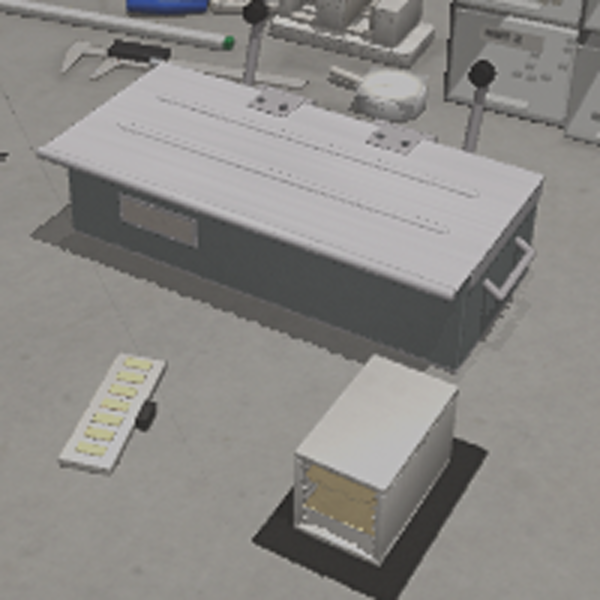

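View pics/scene0z.png

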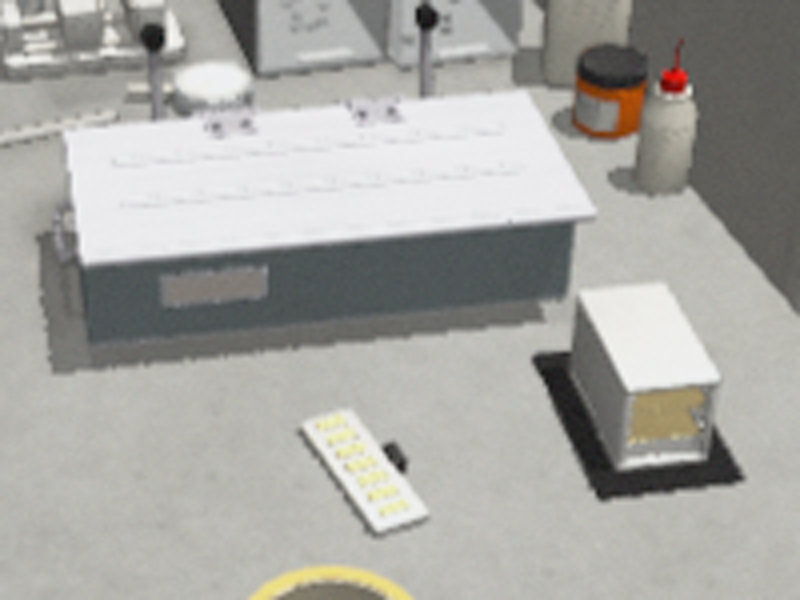

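```bash
cat > h.py <<'E'
from bench import *
import numpy as np, cv2
from scipy.spatial.transform import Rotation as R
def ray(n,u,v):
    m=camera_model(n);K=m["intrinsics"];P=m["pose"]
    d=P[:3,:3]@np.linalg.inv(K)@[u,v,1]; return P[:3,3],d/np.linalg.norm(d)
def tri(a,b):
    (p,d),(q,e)=a,b
    t=np.linalg.lstsq(np.c_[d,-e],q-p,rcond=None)[0]
    x,y=p+t[0]*d,q+t[1]*e
    return (x+y)/2,np.linalg.norm(x-y)
def plane(n,u,v,z):
    p,d=ray(n,u,v); return p+d*(z-p[2])/d[2]
def wproj(pt):
    m=camera_model("wrist");s=sense()
    T=np.eye(4);T[:3,:3]=R.from_euler('xyz',s['tcp_rot'],degrees=True).as_matrix();T[:3,3]=s['tool_pos']
    C=T@m["T_tool_cam"];c=np.linalg.inv(C)@np.r_[pt,1];k=m["intrinsics"]@c[:3];return k[:2]/k[2]
E
python3 - <<'E'
from h import *
S={'lipL':(38,153),'lipR':(455,297),'backR':(543,180),'backL':(160,63),'mBL':(375,355),'mBR':(458,392),'mFR':(380,487),'mFL':(295,455)}
C={'lipL':(82,262),'lipR':(595,215),'backR':(530,92),'backL':(68,130),'mBL':(577,292),'mBR':(667,283),'mFR':(720,380),'mFL':(627,390)}
X={}
for k in S:
    u,v=[(c+.5)/3-.5+o for c,o in zip(S[k],(225,140))]
    u2,v2=[(c+.5)/4-.5+o for c,o in zip(C[k],(240,160))]
    X[k],e=tri(ray("side",u,v),ray("scene",u2,v2)); z=X[k][2]
    print(k,X[k].round(1),round(e,1), 'side@z',plane("side",u,v,76 if k[0]!='m' else 58).round(0),'scene',plane("scene",u2,v2,76 if k[0]!='m' else 58).round(0))
    
for a,b in [('lipL','lipR'),('backL','backR'),('lipL','backL'),('lipR','backR'),('mBL','mBR'),('mFL','mFR'),('mBL','mFL'),('mBR','mFR')]:
    d=X[b]-X[a];print(a,b,np.linalg.norm(d).round(1),np.degrees(np.arctan2(d[1],d[0])).round(1))
print(np.mean([X[k] for k in X if k[0]=='m'],0))
# black objects/gauge/carrier
E
```

```text
lipL [364.9 -60.9  77.1] 1.9 side@z [365. -61.  76.] scene [367. -58.  76.]
lipR [ 601.7 -222.8   74.5] 0.1 side@z [ 601. -225.   76.] scene [ 600. -224.   76.]
backR [ 677.5 -115.9   78.9] 2.1 side@z [ 678. -113.   76.] scene [ 683. -111.   76.]
backL [442.3  46.2  80.8] 1.3 side@z [442.  54.  76.] scene [448.  54.  76.]
mBL [ 554.6 -247.8   57.8] 0.4 side@z [ 554. -248.   58.] scene [ 555. -248.   58.]
mBR [ 593.8 -279.8   59.1] 2.6 side@z [ 593. -280.   58.] scene [ 597. -278.   58.]
mFR [ 542.8 -346.5   61. ] 1.0 side@z [ 544. -343.   58.] scene [ 546. -345.   58.]
mFL [ 505.3 -317.    57.3] 1.7 side@z [ 505. -319.   58.] scene [ 505. -316.   58.]
lipL lipR 286.8 -34.4
backL backR 285.6 -34.6
lipL backL 132.2 54.1
lipR backR 131.1 54.7
mBL mBR 50.5 -39.2
mFL mFR 47.8 -38.3
mBL mFL 84.9 -125.5
mBR mFR 84.0 -127.4
[ 549.11806352 -297.75659357   58.81552495]
```

The triangulated sizes agree with the given ones: lid 287 mm wide (given 288), magazine top about 58 mm high and 50x85 mm. Case yaw is about 54.9° and its centre about (529,-77). The spare magazine is at (549,-298) with yaw about 53°. Next I plan the approach under the lip.

```bash
cat >> h.py <<'E'
yaw=np.radians(54.9); O=np.array([529.,-77,0])
ux=np.array([np.cos(yaw),np.sin(yaw),0]);uy=np.array([-ux[1],ux[0],0]);uz=np.array([0,0,1.])
def W(x,y,z): return O+x*ux+y*uy+z*uz
def slant(a):  # tool pose for slant a deg below horizontal
    a=np.radians(a); d=np.cos(a)*ux-np.sin(a)*uz; n=np.sin(a)*ux+np.cos(a)*uz
    return np.c_[n,np.cross(d,n),d]
def down(az):  # tool x azimuth
    a=np.radians(az);x=np.array([np.cos(a),np.sin(a),0]);z=-uz
    return np.c_[x,np.cross(z,x),z]
def cur():
    s=sense();return s['tool_pos'],R.from_euler('xyz',s['tcp_rot'],degrees=True).as_matrix()
def rows(p1,R1,N,p0=None,R0=None):
    if p0 is None:p0,R0=cur()
    rv=R.from_matrix(R0.T@R1).as_rotvec()/N; dr=np.degrees(rv)
    print('dist',np.linalg.norm(p1-p0).round(1),'perrow',(np.linalg.norm(p1-p0)/N).round(1),'rot/row',np.linalg.norm(dr).round(2),'turn',dr.round(2))
    for k in range(N):
        Rk=R0@R.from_rotvec(rv*k).as_matrix()
        print(k,(Rk.T@(p1-p0)/N/10).round(2))
E
python3 - <<'E'
from h import *
s=slant(35); n=s[:,0];d=s[:,2]
A=W(-70,0,63)-11*n
print('A',A)
p=A-90*d; print(p)
rows(p,s,24)
E
```

```text
A [ 485.12172826 -139.43246561   53.98932751]
[ 442.73022277 -199.74947683  105.61120678]
dist 826.5 perrow 34.4 rot/row 4.88 turn [-2.14  1.56  4.1 ]
0 [-2.01 -2.75  0.52]
1 [-2.21 -2.61  0.37]
2 [-2.4  -2.46  0.21]
3 [-2.58 -2.29  0.05]
4 [-2.73 -2.09 -0.1 ]
5 [-2.87 -1.89 -0.25]
6 [-2.99 -1.67 -0.4 ]
7 [-3.09 -1.43 -0.54]
8 [-3.16 -1.18 -0.67]
9 [-3.22 -0.93 -0.8 ]
10 [-3.25 -0.66 -0.92]
11 [-3.26 -0.39 -1.02]
12 [-3.25 -0.12 -1.12]
13 [-3.22  0.15 -1.21]
14 [-3.17  0.43 -1.29]
15 [-3.09  0.7  -1.35]
16 [-2.99  0.97 -1.4 ]
17 [-2.87  1.23 -1.44]
18 [-2.74  1.49 -1.46]
19 [-2.58  1.74 -1.48]
20 [-2.41  1.97 -1.48]
21 [-2.22  2.19 -1.46]
22 [-2.02  2.4  -1.43]
23 [-1.8   2.59 -1.39]
```

```bash
python3 - <<'E'
from h import *
s=slant(35)
rows(np.array([370,-240,220.]),s,24)
E
```

```text
dist 835.5 perrow 34.8 rot/row 4.88 turn [-2.14  1.56  4.1 ]
0 [-1.77 -3.    0.05]
1 [-1.98 -2.86 -0.11]
2 [-2.17 -2.71 -0.27]
3 [-2.35 -2.53 -0.43]
4 [-2.51 -2.34 -0.59]
5 [-2.65 -2.13 -0.74]
6 [-2.77 -1.9  -0.89]
7 [-2.88 -1.67 -1.04]
8 [-2.96 -1.42 -1.17]
9 [-3.02 -1.16 -1.3 ]
10 [-3.05 -0.89 -1.42]
11 [-3.06 -0.61 -1.53]
12 [-3.06 -0.34 -1.63]
13 [-3.02 -0.05 -1.72]
14 [-2.97  0.23 -1.8 ]
15 [-2.89  0.5  -1.87]
16 [-2.8   0.78 -1.92]
17 [-2.68  1.05 -1.96]
18 [-2.54  1.31 -1.99]
19 [-2.38  1.56 -2.  ]
20 [-2.21  1.8  -2.  ]
21 [-2.02  2.02 -1.99]
22 [-1.81  2.23 -1.96]
23 [-1.59  2.43 -1.92]
```

>>> step_arm(plan=[{"grip":0,"tx":-1.8,"ty":-3.0,"tz":0,"ax":-2.1,"ay":1.6,"az":4.1},{"grip":0,"tx":-2.0,"ty":-2.9,"tz":-0.1,"ax":-2.1,"ay":1.6,"az":4.1},{"grip":0,"tx":-2.2,"ty":-2.7,"tz":-0.3,"ax":-2.1,"ay":1.6,"az":4.1},{"grip":0,"tx":-2.4,"ty":-2.5,"tz":-0.4,"ax":-2.1,"ay":1.6,"az":4.1},{"grip":0,"tx":-2.5,"ty":-2.3,"tz":-0.6,"ax":-2.1,"ay":1.6,"az":4.1},{"grip":0,"tx":-2.7,"ty":-2.1,"tz":-0.7,"ax":-2.1,"ay":1.6,"az":4.1},{"grip":0,"tx":-2.8,"ty":-1.9,"tz":-0.9,"ax":-2.1,"ay":1.6,"az":4.1},{"grip":0,"tx":-2.9,"ty":-1.7,"tz":-1.0,"ax":-2.1,"ay":1.6,"az":4.1}], newtons=40)

```text
time: 0.82
tool_pos: [243.2, 302.0, 226.8]
tcp_rot: [167.3, -16.7, 131.6]
ft_force: [1.2, -0.6, 0.1]
finger_gap: 0.0
```

```bash
python3 - <<'E'
from h import *
s=slant(35)
print(sense()['joint_pos'])
rows(np.array([370,-240,220.]),s,16)
E
```

```text
[ 24.82796322 -44.01293831 129.28912721  19.36890238  86.99098944
 -14.5964145 ]
dist 556.7 perrow 34.8 rot/row 4.88 turn [-2.16  1.55  4.09]
0 [-2.94 -1.43 -1.18]
1 [-3.   -1.17 -1.31]
2 [-3.04 -0.9  -1.43]
3 [-3.05 -0.63 -1.54]
4 [-3.05 -0.35 -1.64]
5 [-3.02 -0.07 -1.73]
6 [-2.96  0.21 -1.81]
7 [-2.89  0.49 -1.88]
8 [-2.79  0.76 -1.93]
9 [-2.67  1.03 -1.97]
10 [-2.54  1.29 -2.  ]
11 [-2.38  1.55 -2.01]
12 [-2.21  1.79 -2.01]
13 [-2.02  2.01 -2.  ]
14 [-1.81  2.22 -1.97]
15 [-1.59  2.42 -1.93]
```

```bash
python3 - <<'E'
from h import *
s=slant(35)
rows(np.array([420,-230,190.]),s,16)
E
```

```text
dist 561.9 perrow 35.1 rot/row 4.88 turn [-2.16  1.55  4.09]
0 [-3.15 -1.19 -0.99]
1 [-3.2  -0.93 -1.12]
2 [-3.22 -0.65 -1.23]
3 [-3.22 -0.37 -1.34]
4 [-3.2  -0.09 -1.43]
5 [-3.16  0.19 -1.52]
6 [-3.09  0.48 -1.59]
7 [-3.01  0.75 -1.65]
8 [-2.9   1.03 -1.7 ]
9 [-2.77  1.3  -1.73]
10 [-2.62  1.55 -1.75]
11 [-2.45  1.8  -1.75]
12 [-2.27  2.04 -1.75]
13 [-2.07  2.26 -1.72]
14 [-1.85  2.46 -1.69]
15 [-1.62  2.65 -1.64]
```

>>> step_arm(plan=[{"grip":0,"tx":-3.2,"ty":-1.2,"tz":-1.0,"ax":-2.2,"ay":1.5,"az":4.1},{"grip":0,"tx":-3.2,"ty":-0.9,"tz":-1.1,"ax":-2.2,"ay":1.5,"az":4.1},{"grip":0,"tx":-3.2,"ty":-0.7,"tz":-1.2,"ax":-2.2,"ay":1.5,"az":4.1},{"grip":0,"tx":-3.2,"ty":-0.4,"tz":-1.3,"ax":-2.2,"ay":1.5,"az":4.1},{"grip":0,"tx":-3.2,"ty":-0.1,"tz":-1.4,"ax":-2.2,"ay":1.5,"az":4.1},{"grip":0,"tx":-3.2,"ty":0.2,"tz":-1.5,"ax":-2.2,"ay":1.5,"az":4.1},{"grip":0,"tx":-3.1,"ty":0.5,"tz":-1.6,"ax":-2.2,"ay":1.5,"az":4.1},{"grip":0,"tx":-3.0,"ty":0.8,"tz":-1.6,"ax":-2.2,"ay":1.5,"az":4.1}])

```text
time: 1.48
tool_pos: [336.6, 66.9, 216.4]
tcp_rot: [164.3, -34.6, 102.9]
ft_force: [1.5, 0.7, -1.0]
finger_gap: -0.1
```

```bash
python3 - <<'E'
from h import *
s=slant(35)
print(sense()['joint_pos'])
rows(np.array([420,-230,190.]),s,8)
E
```

```text
[-36.84332768 -38.57942771 132.69105974  34.71661114 100.60521083
 -42.77988601]
dist 309.5 perrow 38.7 rot/row 5.4 turn [-2.36  1.78  4.52]
0 [-3.36  0.7  -1.79]
1 [-3.23  1.03 -1.86]
2 [-3.08  1.36 -1.91]
3 [-2.9   1.68 -1.94]
4 [-2.7   1.98 -1.95]
5 [-2.47  2.26 -1.94]
6 [-2.22  2.53 -1.91]
7 [-1.95  2.77 -1.87]
```

>>> step_arm(plan=[{"grip":0,"tx":-3.0,"ty":0.7,"tz":-1.7,"ax":-2.2,"ay":1.6,"az":4.2},{"grip":0,"tx":-3.0,"ty":1.0,"tz":-1.7,"ax":-2.2,"ay":1.6,"az":4.2},{"grip":0,"tx":-2.8,"ty":1.3,"tz":-1.7,"ax":-2.2,"ay":1.6,"az":4.2},{"grip":0,"tx":-2.6,"ty":1.5,"tz":-1.7,"ax":-2.2,"ay":1.6,"az":4.2},{"grip":0,"tx":-2.4,"ty":1.8,"tz":-1.7,"ax":-2.2,"ay":1.6,"az":4.2},{"grip":0,"tx":-2.2,"ty":2.1,"tz":-1.7,"ax":-2.2,"ay":1.6,"az":4.2},{"grip":0,"tx":-2.0,"ty":2.4,"tz":-1.7,"ax":-2.2,"ay":1.6,"az":4.2},{"grip":0}])

```text
invalid input
```

```bash
python3 - <<'E'
from h import *
s=slant(35)
print(sense()['joint_pos'],cur())
A=W(-70,0,63)-11*s[:,0]
rows(A-70*s[:,2],s,6)
import cv2
for n in ["scene","side"]: cv2.imwrite(f"pics/{n}1.png",snapshot(n)[:,:,::-1])
E
```

```text
[-36.84332768 -38.57942771 132.69105974  34.71661114 100.60521083
 -42.77988601] (array([336.64840229,  66.91067997, 216.35810068]), array([[-0.18392221,  0.97257097,  0.14240197],
       [ 0.80272505,  0.06500678,  0.59279558],
       [ 0.56727869,  0.22333791, -0.79266328]]))
dist 304.0 perrow 50.7 rot/row 7.2 turn [-3.14  2.37  6.03]
0 [-4.9   1.14 -0.61]
1 [-4.72  1.69 -0.73]
2 [-4.48  2.21 -0.82]
3 [-4.19  2.72 -0.86]
4 [-3.84  3.19 -0.87]
5 [-3.45  3.62 -0.83]
```

View pics/scene1.png

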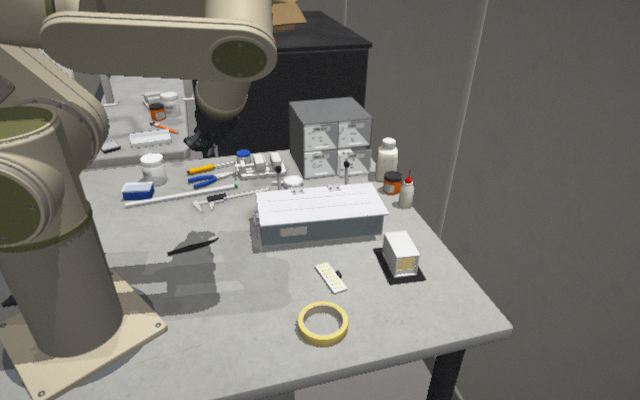

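View pics/side1.png

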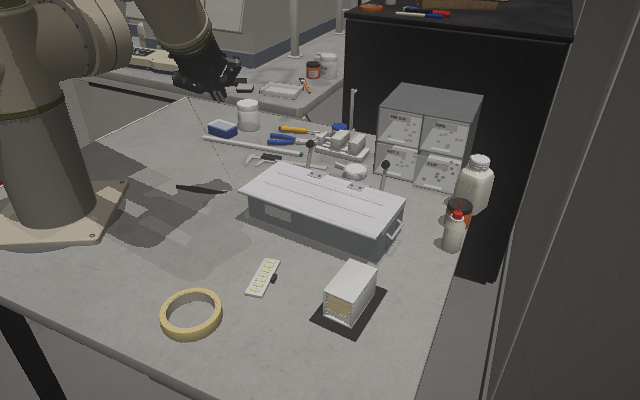

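The plan was refused because its last row lacked keys. Before moving on, I'll check that the measured TCP matches the picture, where the gripper appears near (215,80) in side and (205,140) in scene.

```bash
python3 - <<'E'
from h import *
print(sense()['time'],sense()['joint_pos'],sense()['tool_pos'])
for n in ["scene","side"]:
    m=camera_model(n);c=np.linalg.inv(m["pose"])@np.r_[sense()['tool_pos'],1];k=m["intrinsics"]@c[:3];print(n,k[:2]/k[2])
s=slant(35)
rows(np.array([420,-230,190.]),s,9)
E
```

```text
1.5833 [-37.21933589 -38.17375151 132.62608784  34.61657367 100.48452476
 -42.70382237] [337.16460668  64.0896057  214.72627277]
scene [207.62085503 152.28655706]
side [221.08719031  97.13159155]
dist 306.5 perrow 34.1 rot/row 4.74 turn [-2.08  1.59  3.96]
0 [-2.94  0.65 -1.59]
1 [-2.84  0.91 -1.64]
2 [-2.73  1.16 -1.68]
3 [-2.59  1.41 -1.7 ]
4 [-2.44  1.64 -1.72]
5 [-2.27  1.87 -1.72]
6 [-2.08  2.08 -1.71]
7 [-1.89  2.28 -1.68]
8 [-1.68  2.46 -1.65]
```

>>> step_arm(plan=[{"grip":0,"tx":-2.9,"ty":0.7,"tz":-1.6,"ax":-2.1,"ay":1.6,"az":4.0},{"grip":0,"tx":-2.8,"ty":0.9,"tz":-1.6,"ax":-2.1,"ay":1.6,"az":4.0},{"grip":0,"tx":-2.7,"ty":1.2,"tz":-1.7,"ax":-2.1,"ay":1.6,"az":4.0},{"grip":0,"tx":-2.6,"ty":1.4,"tz":-1.7,"ax":-2.1,"ay":1.6,"az":4.0},{"grip":0,"tx":-2.4,"ty":1.6,"tz":-1.7,"ax":-2.1,"ay":1.6,"az":4.0},{"grip":0,"tx":-2.3,"ty":1.9,"tz":-1.7,"ax":-2.1,"ay":1.6,"az":4.0},{"grip":0,"tx":-2.1,"ty":2.1,"tz":-1.7,"ax":-2.1,"ay":1.6,"az":4.0},{"grip":0,"tx":-1.9,"ty":2.3,"tz":-1.7,"ax":-2.1,"ay":1.6,"az":4.0}])

```text
time: 2.25
tool_pos: [413.8, -191.9, 194.5]
tcp_rot: [176.7, -53.5, 61.8]
ft_force: [1.4, 0.3, 0.1]
finger_gap: -0.0
```

>>> step_arm(plan=[{"grip":0,"tx":0,"ty":0,"tz":0,"ax":0,"ay":0,"az":0},{"grip":0,"tx":0,"ty":0,"tz":0,"ax":0,"ay":0,"az":0}])

```text
time: 2.42
tool_pos: [413.3, -191.2, 193.9]
tcp_rot: [176.8, -53.5, 61.9]
ft_force: [0.8, -0.0, 0.0]
finger_gap: -0.2
```

```bash
python3 - <<'E'
from h import *
s=slant(35)
print(sense()['joint_pos'],cur())
A=W(-70,0,63)-11*s[:,0]
rows(A-70*s[:,2],s,8)
E
```

```text
[-65.42892595   3.58381868 109.75327799  43.00473283  99.78808498
 -41.23505326] (array([ 413.30700452, -191.15730891,  193.8749024 ]), array([[ 0.28062137,  0.85928317,  0.4276495 ],
       [ 0.52499366, -0.51040927,  0.68107564],
       [ 0.8035131 ,  0.0333889 , -0.59434996]]))
dist 107.1 perrow 13.4 rot/row 0.62 turn [-0.31  0.18  0.51]
0 [-0.83  0.34  0.99]
1 [-0.83  0.35  0.99]
2 [-0.83  0.35  0.99]
3 [-0.83  0.35  0.99]
4 [-0.83  0.35  0.99]
5 [-0.83  0.36  0.99]
6 [-0.83  0.36  0.99]
7 [-0.83  0.36  0.98]
```

>>> step_arm(plan=[{"grip":0,"tx":-1.1,"ty":0.5,"tz":1.3,"ax":-0.4,"ay":0.25,"az":0.7},{"grip":0,"tx":-1.1,"ty":0.5,"tz":1.3,"ax":-0.4,"ay":0.25,"az":0.7},{"grip":0,"tx":-1.1,"ty":0.5,"tz":1.3,"ax":-0.4,"ay":0.25,"az":0.7},{"grip":0,"tx":-1.1,"ty":0.5,"tz":1.3,"ax":-0.4,"ay":0.25,"az":0.7},{"grip":0,"tx":-1.1,"ty":0.4,"tz":1.3,"ax":-0.4,"ay":0.25,"az":0.7},{"grip":0,"tx":-1.1,"ty":0.4,"tz":1.3,"ax":-0.4,"ay":0.25,"az":0.7},{"grip":0,"tx":0,"ty":0,"tz":0,"ax":0,"ay":0,"az":0},{"grip":0,"tx":0,"ty":0,"tz":0,"ax":0,"ay":0,"az":0}])

```text
time: 3.08
tool_pos: [451.8, -184.5, 96.7]
tcp_rot: [180.0, -55.0, 55.1]
ft_force: [0.9, 0.7, 0.2]
finger_gap: 0.1
```

```bash
python3 - <<'E'
from h import *
s=slant(35)
A=W(-70,0,63)-11*s[:,0]
rows(A,s,5)
for n in ["scene","side"]:
    im=snapshot(n)[:,:,::-1]
    im=im[150:310,240:440] if n=="scene" else im[140:340,200:400]
    cv2.imwrite(f"pics/{n}2.png",cv2.resize(im,None,fx=3,fy=3))
E
```

```text
dist 70.5 perrow 14.1 rot/row 0.04 turn [-0.03 -0.01  0.02]
0 [-0.06  0.03  1.41]
1 [-0.06  0.03  1.41]
2 [-0.06  0.03  1.41]
3 [-0.06  0.03  1.41]
4 [-0.06  0.03  1.41]
```

View pics/scene2.png

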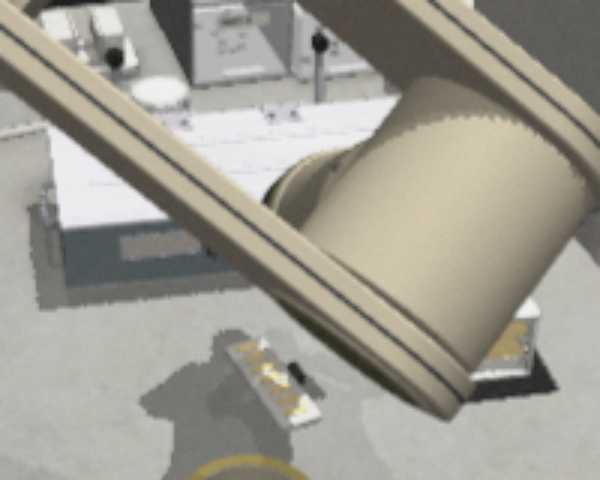

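View pics/side2.png

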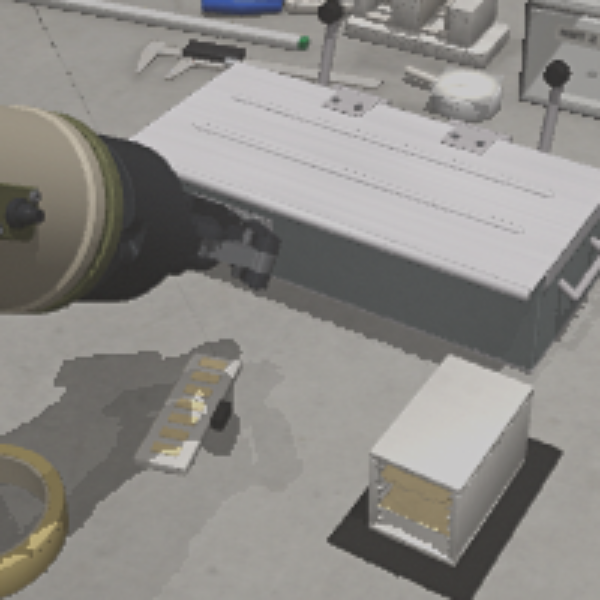

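The side view shows the closed fingertips in front of the lip at about (262,262) in the zoom, clear of the strip carrier at (195,410). I'll advance under the lip.

>>> step_arm(plan=[{"grip":0,"tx":-0.1,"ty":0,"tz":1.2,"ax":0,"ay":0,"az":0},{"grip":0,"tx":-0.1,"ty":0,"tz":1.2,"ax":0,"ay":0,"az":0},{"grip":0,"tx":-0.1,"ty":0,"tz":1.2,"ax":0,"ay":0,"az":0},{"grip":0,"tx":0,"ty":0,"tz":1.2,"ax":0,"ay":0,"az":0},{"grip":0,"tx":0,"ty":0,"tz":1.2,"ax":0,"ay":0,"az":0},{"grip":0,"tx":0,"ty":0,"tz":1.0,"ax":0,"ay":0,"az":0},{"grip":0,"tx":0,"ty":0,"tz":0,"ax":0,"ay":0,"az":0}])

```text
time: 3.77
tool_pos: [483.9, -138.2, 52.3]
tcp_rot: [-179.8, -55.1, 54.9]
ft_force: [-0.5, 0.6, -0.3]
finger_gap: -0.2
```

```bash
python3 - <<'E'
from h import *
s=slant(35)
A=W(-70,0,63)-11*s[:,0]
print(sense()['ft_force'],sense()['joint_pos']);rows(A,s,5)
for n in ["side"]:
    im=snapshot(n)[:,:,::-1]
    im=im[140:280,200:400]
    cv2.imwrite(f"pics/{n}3.png",cv2.resize(im,None,fx=4,fy=4))
E
```

```text
[-0.49118913  0.64805947 -0.25446227] [-56.74091043  17.89918175 112.89609515  50.26335331  81.76650948
 -44.62683646]
dist 2.5 perrow 0.5 rot/row 0.04 turn [-0.03 -0.01 -0.  ]
0 [ 0.02  0.03 -0.02]
1 [ 0.02  0.04 -0.02]
2 [ 0.02  0.04 -0.02]
3 [ 0.02  0.04 -0.02]
4 [ 0.02  0.04 -0.02]
```

View pics/side3.png

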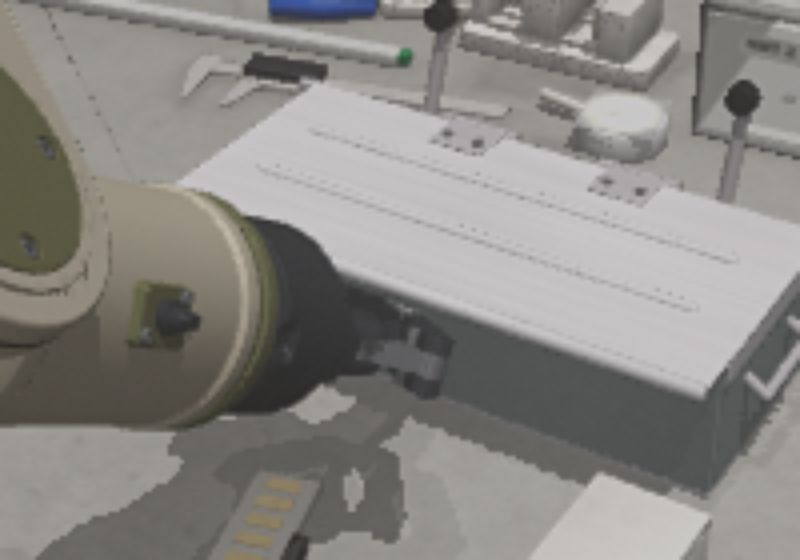

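The tip is under the lip with no contact force. Now I compute the lifting arc.

```bash
python3 - <<'E'
from h import *
s=slant(35);p,_=cur()
c=p+11*s[:,0]-O; c=np.array([c@ux,c@uy,c[2]]);print('corner case',c)
th=np.linspace(0.0,1.75,23)
P=np.array([[62-131*np.cos(t),74+131*np.sin(t)] for t in th]); P=np.vstack([[c[0],c[2]],P])
a=np.radians(35)
d=np.diff(P,axis=0)
for t,q in zip(th,d): print(round(t,2),'tx',round((q@[np.sin(a),np.cos(a)])/10,2),'tz',round((q@[np.cos(a),-np.sin(a)])/10,2))
E
```

```text
corner case [-70.50338722   1.24042109  61.95744108]
0.0 tx 1.07 tz -0.57
0.08 tx 0.88 tz -0.56
0.16 tx 0.92 tz -0.49
0.24 tx 0.95 tz -0.42
0.32 tx 0.98 tz -0.34
0.4 tx 1.01 tz -0.26
0.48 tx 1.03 tz -0.18
0.56 tx 1.04 tz -0.1
0.64 tx 1.04 tz -0.01
0.72 tx 1.04 tz 0.07
0.8 tx 1.03 tz 0.15
0.88 tx 1.02 tz 0.23
0.95 tx 0.99 tz 0.31
1.03 tx 0.97 tz 0.39
1.11 tx 0.93 tz 0.47
1.19 tx 0.89 tz 0.54
1.27 tx 0.85 tz 0.61
1.35 tx 0.8 tz 0.67
1.43 tx 0.74 tz 0.73
1.51 tx 0.68 tz 0.79
1.59 tx 0.61 tz 0.84
1.67 tx 0.55 tz 0.89
1.75 tx 0.47 tz 0.93
```

>>> step_arm(plan=[{"grip":0,"tx":0.5,"ty":0,"tz":-0.2,"ax":0,"ay":0,"az":0},{"grip":0,"tx":0.6,"ty":0,"tz":-0.3,"ax":0,"ay":0,"az":0},{"grip":0,"tx":0.9,"ty":0,"tz":-0.5,"ax":0,"ay":0,"az":0},{"grip":0,"tx":0.9,"ty":0,"tz":-0.5,"ax":0,"ay":0,"az":0},{"grip":0,"tx":0.9,"ty":0,"tz":-0.4,"ax":0,"ay":0,"az":0},{"grip":0,"tx":1.0,"ty":0,"tz":-0.4,"ax":0,"ay":0,"az":0},{"grip":0,"tx":1.0,"ty":0,"tz":-0.3,"ax":0,"ay":0,"az":0}])

```text
time: 4.4
tool_pos: [491.2, -131.2, 117.8]
tcp_rot: [179.8, -55.0, 55.1]
ft_force: [-0.1, -1.1, -2.6]
finger_gap: 0.2
```

```bash
python3 - <<'E'
from h import *
s=slant(35);p,_=cur()
c=p+11*s[:,0]-O; c=np.array([c@ux,c@uy,c[2]]);print('corner case',c, sense()['ft_force'],sense()['joint_pos'])
for n in ["side"]:
    im=snapshot(n)[:,:,::-1]
    im=im[140:280,200:400]
    cv2.imwrite(f"pics/{n}4.png",cv2.resize(im,None,fx=3,fy=3))
E
```

```text
corner case [-59.79717138  -0.26880765 126.82895508] [-0.12935283 -1.12111942 -2.62601109] [-55.61016688   9.51565192 113.74471651  50.33793834  85.65763135
 -38.35285902]
```

View pics/side4.png

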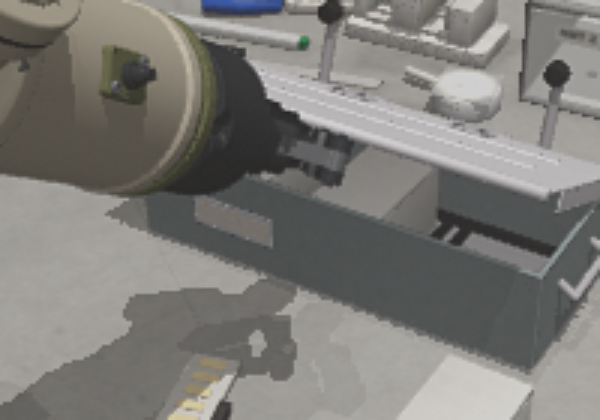

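The side view shows the lid rising on the finger, with the far (right-hand) nest empty and a magazine in the middle one. I'll continue the arc.

>>> step_arm(plan=[{"grip":0,"tx":1.0,"ty":0,"tz":-0.2,"ax":0,"ay":0,"az":0},{"grip":0,"tx":1.0,"ty":0,"tz":-0.1,"ax":0,"ay":0,"az":0},{"grip":0,"tx":1.0,"ty":0,"tz":0,"ax":0,"ay":0,"az":0},{"grip":0,"tx":1.0,"ty":0,"tz":0.1,"ax":0,"ay":0,"az":0},{"grip":0,"tx":1.0,"ty":0,"tz":0.2,"ax":0,"ay":0,"az":0},{"grip":0,"tx":1.0,"ty":0,"tz":0.2,"ax":0,"ay":0,"az":0},{"grip":0,"tx":1.0,"ty":0,"tz":0.3,"ax":0,"ay":0,"az":0},{"grip":0,"tx":1.0,"ty":0,"tz":0.4,"ax":0,"ay":0,"az":0}])

```text
time: 5.12
tool_pos: [521.9, -86.6, 177.3]
tcp_rot: [179.9, -55.0, 55.0]
ft_force: [-0.7, -1.2, -0.6]
finger_gap: 0.1
```

```bash
python3 - <<'E'
from h import *
s=slant(35);p,_=cur()
c=p+11*s[:,0]-O; c=np.array([c@ux,c@uy,c[2]]);print('corner case',c, sense()['ft_force'],sense()['joint_pos'], np.arctan2(c[2]-74,62-c[0]),np.hypot(c[2]-74,62-c[0]))
th=np.linspace(np.arctan2(c[2]-74,62-c[0]),1.76,10)
P=np.array([[62-131*np.cos(t),74+131*np.sin(t)] for t in th])
P[0]=c[0],c[2]
a=np.radians(35)
d=np.diff(P,axis=0)
for t,q in zip(th,d): print(round(t,2),'tx',round((q@[np.sin(a),np.cos(a)])/10,2),'tz',round((q@[np.cos(a),-np.sin(a)])/10,2))
E
```

```text
corner case [ -5.64448734   0.31972374 186.32191511] [-0.74651683 -1.20549883 -0.558477  ] [-49.51495672   1.60106965 114.72000537  52.71308334  85.89643019
 -29.57041282] 1.0287331123450614 131.118226347426
1.03 tx 0.95 tz 0.48
1.11 tx 0.91 tz 0.55
1.19 tx 0.87 tz 0.62
1.27 tx 0.81 tz 0.69
1.35 tx 0.75 tz 0.75
1.43 tx 0.69 tz 0.81
1.52 tx 0.62 tz 0.86
1.6 tx 0.55 tz 0.91
1.68 tx 0.47 tz 0.95
```

>>> step_arm(plan=[{"grip":0,"tx":0.9,"ty":0,"tz":0.5,"ax":0,"ay":0,"az":0},{"grip":0,"tx":0.9,"ty":0,"tz":0.55,"ax":0,"ay":0,"az":0},{"grip":0,"tx":0.85,"ty":0,"tz":0.6,"ax":0,"ay":0,"az":0},{"grip":0,"tx":0.8,"ty":0,"tz":0.7,"ax":0,"ay":0,"az":0},{"grip":0,"tx":0.75,"ty":0,"tz":0.75,"ax":0,"ay":0,"az":0},{"grip":0,"tx":0.7,"ty":0,"tz":0.8,"ax":0,"ay":0,"az":0},{"grip":0,"tx":0.6,"ty":0,"tz":0.85,"ax":0,"ay":0,"az":0},{"grip":0,"tx":0.5,"ty":0,"tz":0.9,"ax":0,"ay":0,"az":0}])

```text
time: 5.78
tool_pos: [568.4, -20.3, 193.4]
tcp_rot: [179.9, -55.0, 55.0]
ft_force: [-0.1, -0.5, -0.5]
finger_gap: -0.1
```

>>> step_arm(plan=[{"grip":0,"tx":0.4,"ty":0,"tz":1.0,"ax":0,"ay":0,"az":0},{"grip":0,"tx":0.3,"ty":0,"tz":1.0,"ax":0,"ay":0,"az":0},{"grip":0,"tx":0,"ty":0,"tz":0,"ax":0,"ay":0,"az":0},{"grip":0,"tx":0,"ty":0,"tz":0,"ax":0,"ay":0,"az":0},{"grip":0,"tx":0,"ty":0,"tz":0,"ax":0,"ay":0,"az":0},{"grip":0,"tx":0,"ty":0,"tz":0,"ax":0,"ay":0,"az":0}])

```text
time: 6.28
tool_pos: [579.4, -5.1, 187.6]
tcp_rot: [179.9, -55.0, 55.0]
ft_force: [-0.3, -0.9, -0.7]
finger_gap: 0.0
```

```bash
python3 - <<'E'
from h import *
s=slant(35);p,_=cur()
c=p+11*s[:,0]-O; c=np.array([c@ux,c@uy,c[2]]);print('corner case',c, sense()['ft_force'],sense()['joint_pos'], np.arctan2(c[2]-74,62-c[0]),np.hypot(c[2]-74,62-c[0]))
for n in ["side","scene"]:
    im=snapshot(n)[:,:,::-1]
    cv2.imwrite(f"pics/{n}5.png",im)
E
```

```text
corner case [9.41718649e+01 1.08760832e-01 1.96594411e+02] [-0.34404597 -0.87104623 -0.74410426] [-3.76285872e+01 -2.25286140e-02  1.15106683e+02  5.68538416e+01
  7.78213815e+01 -2.22992118e+01] 1.827434693305401 126.74548727548654
```

View pics/side5.png

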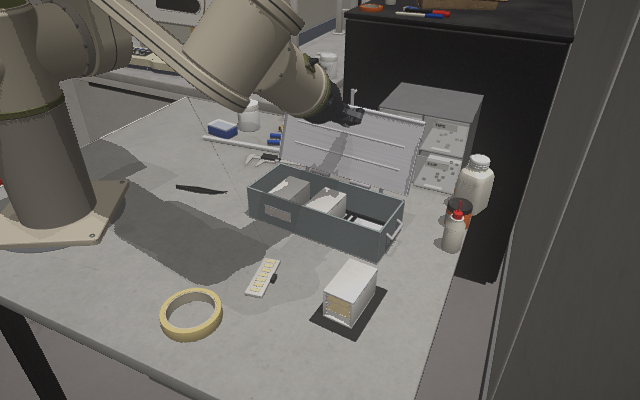

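The lid leans back on its buffers, and the far nest is empty (black rails visible at about (372,215)). I'll retreat, then go over the spare magazine.

>>> step_arm(plan=[{"grip":0,"tx":0,"ty":0,"tz":-2.0,"ax":0,"ay":0,"az":0},{"grip":0,"tx":0,"ty":0,"tz":-3.0,"ax":0,"ay":0,"az":0},{"grip":0,"tx":0,"ty":0,"tz":-3.0,"ax":0,"ay":0,"az":0},{"grip":0,"tx":0,"ty":0,"tz":-3.0,"ax":0,"ay":0,"az":0},{"grip":0,"tx":0,"ty":0,"tz":0,"ax":0,"ay":0,"az":0}])

```text
time: 6.8
tool_pos: [527.6, -82.7, 254.4]
tcp_rot: [179.3, -54.9, 55.3]
ft_force: [0.5, -0.4, 0.6]
finger_gap: -0.5
```

```bash
python3 - <<'E'
from h import *
rows(np.array([549,-298,180.]),down(53),14)
for n in ["side","scene"]:
    im=snapshot(n)[:,:,::-1]
    cv2.imwrite(f"pics/{n}6.png",im)
    im=im[140:280,225:425] if n=="side" else im[110:250,230:430]
    cv2.imwrite(f"pics/{n}6z.png",cv2.resize(im,None,fx=4,fy=4,interpolation=cv2.INTER_CUBIC))
E
```

```text
dist 228.8 perrow 16.3 rot/row 3.93 turn [-0.03 -3.92  0.13]
0 [-1.11  1.01 -0.65]
1 [-1.15  1.01 -0.57]
2 [-1.18  1.01 -0.49]
3 [-1.21  1.02 -0.4 ]
4 [-1.24  1.02 -0.32]
5 [-1.25  1.02 -0.23]
6 [-1.26  1.03 -0.15]
7 [-1.27  1.03 -0.06]
8 [-1.27  1.03  0.03]
9 [-1.26  1.04  0.11]
10 [-1.25  1.04  0.2 ]
11 [-1.23  1.04  0.29]
12 [-1.2   1.04  0.37]
13 [-1.17  1.05  0.45]
```

View pics/side6z.png

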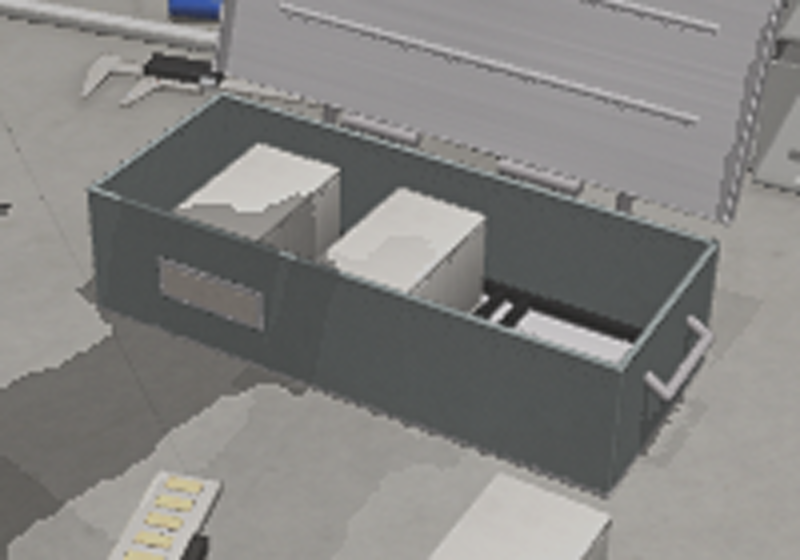

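View pics/scene6z.png

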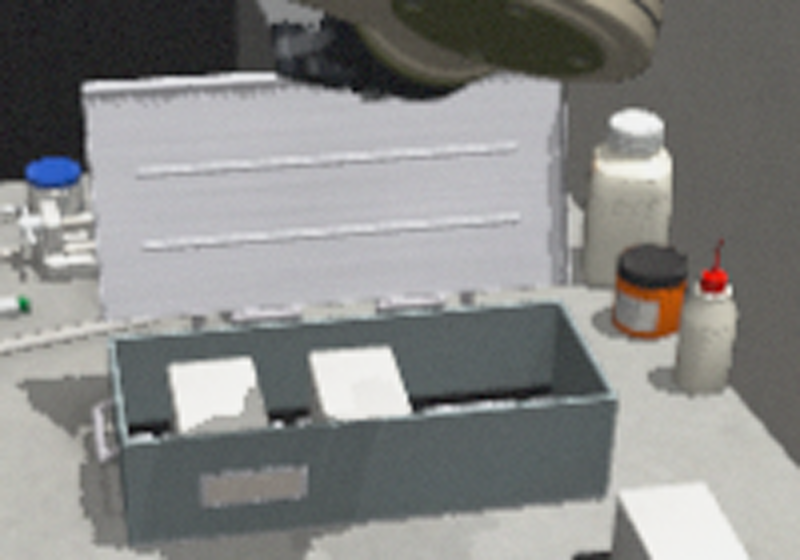

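Both views show the case's top rim clearly, the lid open and the far nest free. I'll measure the case frame again from the rim corners at z=72.

```bash
python3 - <<'E'
from h import *
S=[(92,190),(620,367),(717,240),(222,95)];C=[(127,447),(615,397),(563,302),(110,338)]
M=np.array([(-58,142),(-58,-142),(58,-142),(58,142)],float)
f=lambda l,o:[((u+.5)/4-.5+o[0],(v+.5)/4-.5+o[1]) for u,v in l]
ps=np.array([plane("side",u,v,72)[:2] for u,v in f(S,(225,140))]);pc=np.array([plane("scene",u,v,72)[:2] for u,v in f(C,(230,110))])
for a,b in zip(f(S,(225,140)),f(C,(230,110))): print(tri(ray("side",*a),ray("scene",*b)))
for q in (ps,pc,(ps+pc)/2):
    m=q.mean(0);A=M.T@(q-m);th=np.arctan2(A[0,1]-A[1,0],A[0,0]+A[1,1]);Rm=np.array([[np.cos(th),-np.sin(th)],[np.sin(th),np.cos(th)]])
    print(m.round(1),np.degrees(th).round(2),(q-(M@Rm.T+m)).round(1).tolist())
    print('nest_far',(Rm@[0,-82]+m).round(1))
E
```

```text
(array([382.48488805, -42.6637603 ,  71.17626401]), np.float64(1.3065207290397396))
(array([ 611.56839885, -201.35873251,   72.36098671]), np.float64(0.6042905334254746))
(array([ 675.07755949, -112.18030357,   73.87787095]), np.float64(2.706978991239846))
(array([446.48880239,  50.3476895 ,  71.85830862]), np.float64(1.1642736005663425))
[529.4 -75.3] 55.62 [[3.2, 0.2], [-2.0, 3.0], [-2.5, 0.6], [1.4, -3.8]]
nest_far [ 597.1 -121.6]
[528.9 -76.7] 55.1 [[1.9, -1.5], [-0.5, 4.1], [-2.7, -1.7], [1.4, -1.0]]
nest_far [ 596.1 -123.7]
[529.2 -76. ] 55.36 [[2.5, -0.6], [-1.3, 3.5], [-2.6, -0.5], [1.4, -2.4]]
nest_far [ 596.6 -122.6]
```

>>> step_arm(plan=[{"grip":8.5,"tx":-1.1,"ty":1.0,"tz":-0.7,"ax":0,"ay":-3.9,"az":0.1},{"grip":8.5,"tx":-1.2,"ty":1.0,"tz":-0.6,"ax":0,"ay":-3.9,"az":0.1},{"grip":8.5,"tx":-1.2,"ty":1.0,"tz":-0.5,"ax":0,"ay":-3.9,"az":0.1},{"grip":8.5,"tx":-1.2,"ty":1.0,"tz":-0.4,"ax":0,"ay":-3.9,"az":0.1},{"grip":8.5,"tx":-1.2,"ty":1.0,"tz":-0.3,"ax":0,"ay":-3.9,"az":0.1},{"grip":8.5,"tx":-1.2,"ty":1.0,"tz":-0.2,"ax":0,"ay":-3.9,"az":0.1},{"grip":8.5,"tx":-1.3,"ty":1.0,"tz":-0.1,"ax":0,"ay":-3.9,"az":0.1},{"grip":8.5,"tx":-1.3,"ty":1.0,"tz":-0.1,"ax":0,"ay":-3.9,"az":0.1}])

```text
time: 7.57
tool_pos: [539.0, -200.2, 206.0]
tcp_rot: [-179.4, -23.6, 54.1]
ft_force: [0.3, 0.3, 0.4]
finger_gap: 84.6
```

>>> step_arm(plan=[{"grip":8.5,"tx":-1.3,"ty":1.0,"tz":0,"ax":0,"ay":-3.9,"az":0.1},{"grip":8.5,"tx":-1.3,"ty":1.0,"tz":0,"ax":0,"ay":-3.9,"az":0.1},{"grip":8.5,"tx":-1.2,"ty":1.0,"tz":0,"ax":0,"ay":-3.9,"az":0.1},{"grip":8.5,"tx":-1.2,"ty":1.0,"tz":0.1,"ax":0,"ay":-3.9,"az":0.1},{"grip":8.5,"tx":-1.2,"ty":1.0,"tz":0.1,"ax":0,"ay":-3.9,"az":0.1},{"grip":8.5,"tx":-1.2,"ty":1.0,"tz":0.2,"ax":0,"ay":-3.9,"az":0.1},{"grip":8.5,"tx":0,"ty":0,"tz":0,"ax":0,"ay":0,"az":0},{"grip":8.5,"tx":0,"ty":0,"tz":0,"ax":0,"ay":0,"az":0}])

```text
time: 8.23
tool_pos: [546.2, -291.0, 183.0]
tcp_rot: [-179.3, -0.5, 53.9]
ft_force: [-0.9, 0.6, -1.0]
finger_gap: 85.0
```

```bash
python3 - <<'E'
from h import *
print(cur()[0],sense()['joint_pos'],sense()['tcp_rot'])
rows(np.array([549,-298,150.]),down(53),8)
cv2.imwrite("pics/wrist7.png",snapshot("wrist")[:,:,::-1])
E
```

```text
[ 546.16066137 -291.01900677  183.0325788 ] [-33.11549157  12.45187916  84.77503464   0.54288508  83.46437855
   2.95567946] [-179.28153732   -0.50219464   53.86063431]
dist 33.9 perrow 4.2 rot/row 0.15 turn [-0.09 -0.06  0.11]
0 [-0.05  0.09  0.41]
1 [-0.05  0.08  0.41]
2 [-0.05  0.08  0.41]
3 [-0.05  0.08  0.41]
4 [-0.05  0.08  0.41]
5 [-0.05  0.08  0.41]
6 [-0.05  0.08  0.41]
7 [-0.05  0.08  0.41]
```

View pics/wrist7.png

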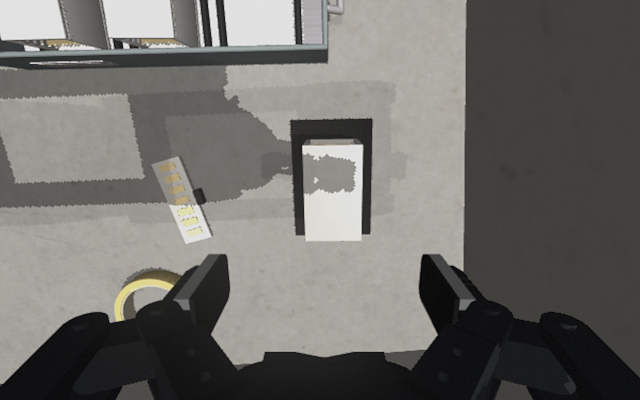

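The wrist view shows the magazine's top face at corners (303,145), (361,145), (362,240), (305,240). I'll back-project these at z=58.

```bash
cat >> h.py <<'E'
def wplane(u,v,z):
    m=camera_model("wrist");p,Rm=cur();T=np.eye(4);T[:3,:3]=Rm;T[:3,3]=p
    C=T@m["T_tool_cam"];d=C[:3,:3]@np.linalg.inv(m["intrinsics"])@[u,v,1];return C[:3,3]+d*(z-C[2,3])/d[2]
E
python3 - <<'E'
from h import *
q=np.array([wplane(u,v,58) for u,v in [(303,145),(361,145),(362,240),(305,240)]])
print(q.round(1),q.mean(0))
for i in range(4):
    d=q[(i+1)%4]-q[i];print(np.linalg.norm(d).round(1),np.degrees(np.arctan2(d[1],d[0])).round(1))
im=cv2.imread("pics/wrist7.png")[100:260,270:390];cv2.imwrite("pics/w7z.png",cv2.resize(im,None,fx=4,fy=4)[:600])
E
```

```text
[[ 555.2 -246.9   58. ]
 [ 593.7 -275.    58. ]
 [ 547.  -344.8   58. ]
 [ 505.8 -315.    58. ]] [ 550.41000797 -295.42059863   58.        ]
47.6 -36.1
84.0 -123.8
50.8 144.2
84.1 54.1
```

View pics/w7z.png

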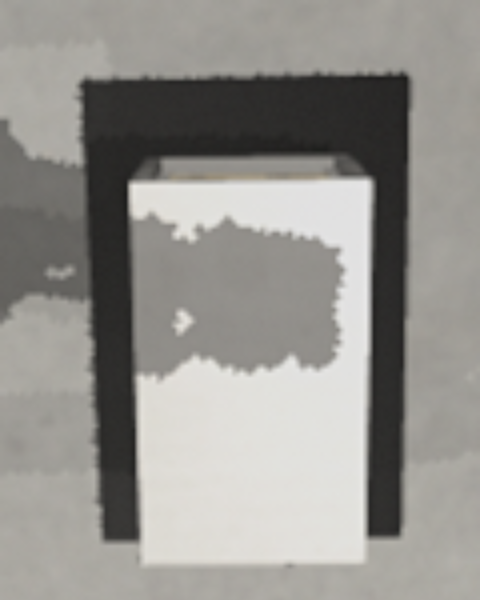

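```bash
python3 - <<'E'
import bench
print([k for k in dir(bench) if not k.startswith('__')], getattr(bench,'grip_depth',None))
from h import *
rows(np.array([549.8,-296.5,90.]),down(53.8),6)
E
```

```text
['PlanningError', 'camera_model', 'grip_depth', 'hand_in', 'sense', 'snapshot'] 18.700000000000003
dist 93.7 perrow 15.6 rot/row 0.15 turn [-0.12 -0.09  0.  ]
0 [-0.05  0.12  1.56]
1 [-0.04  0.12  1.56]
2 [-0.04  0.12  1.56]
3 [-0.04  0.11  1.56]
4 [-0.04  0.11  1.56]
5 [-0.03  0.11  1.56]
```

>>> step_arm(plan=[{"grip":8.5,"tx":-0.1,"ty":0.2,"tz":1.6,"ax":-0.15,"ay":-0.1,"az":0},{"grip":8.5,"tx":-0.1,"ty":0.1,"tz":1.6,"ax":-0.15,"ay":-0.1,"az":0},{"grip":8.5,"tx":0,"ty":0.1,"tz":1.6,"ax":-0.15,"ay":-0.1,"az":0},{"grip":8.5,"tx":0,"ty":0.1,"tz":1.6,"ax":-0.15,"ay":-0.1,"az":0},{"grip":8.5,"tx":0,"ty":0.1,"tz":1.6,"ax":-0.1,"ay":-0.1,"az":0},{"grip":8.5,"tx":0,"ty":0.1,"tz":1.3,"ax":0,"ay":0,"az":0},{"grip":8.5,"tx":0,"ty":0,"tz":0,"ax":0,"ay":0,"az":0}])

```text
time: 8.87
tool_pos: [547.9, -296.8, 88.0]
tcp_rot: [-179.8, 0.0, 53.7]
ft_force: [-0.7, 0.4, -0.9]
finger_gap: 85.0
```

```bash
python3 - <<'E'
from h import *
print(sense()['tcp_rot'],cur()[0])
rows(np.array([549.8,-296.5,28.]),down(53.8),6)
cv2.imwrite("pics/wrist8.png",snapshot("wrist")[:,:,::-1])
E
```

```text
[-1.79805108e+02  4.16649408e-02  5.36968804e+01] [ 547.94280907 -296.77884869   87.96554278]
dist 60.0 perrow 10.0 rot/row 0.04 turn [-0.03  0.01 -0.02]
0 [0.02 0.03 1.  ]
1 [0.02 0.03 1.  ]
2 [0.02 0.02 1.  ]
3 [0.02 0.02 1.  ]
4 [0.02 0.02 1.  ]
5 [0.02 0.02 1.  ]
```

View pics/wrist8.png

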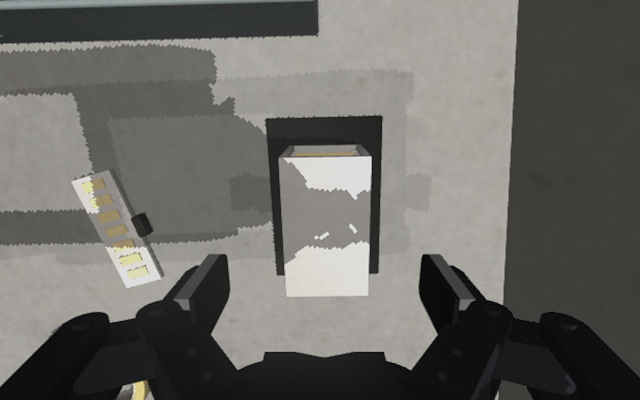

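The wrist view shows the magazine centred between the fingers (top face u 280–371, v 155–296).

```bash
python3 - <<'E'
from h import *
q=np.array([wplane(u,v,58) for u,v in [(281,156),(371,156),(368,296),(287,296)]])
print(q.round(1),q.mean(0))
rows(np.r_[q.mean(0)[:2],28],down(53.8),6)
E
```

```text
[[ 556.9 -247.3   58. ]
 [ 596.  -275.9   58. ]
 [ 546.4 -346.4   58. ]
 [ 506.3 -317.    58. ]] [ 551.41219602 -296.64148274   58.        ]
dist 61.9 perrow 10.3 rot/row 0.02 turn [-0.01  0.01 -0.02]
0 [0.04 0.03 1.03]
1 [0.04 0.03 1.03]
2 [0.04 0.03 1.03]
3 [0.04 0.03 1.03]
4 [0.04 0.03 1.03]
5 [0.04 0.03 1.03]
```

>>> step_arm(plan=[{"grip":8.5,"tx":0,"ty":0,"tz":1.0,"ax":0,"ay":0,"az":0},{"grip":8.5,"tx":0,"ty":0,"tz":1.0,"ax":0,"ay":0,"az":0},{"grip":8.5,"tx":0.1,"ty":0.1,"tz":1.0,"ax":0,"ay":0,"az":0},{"grip":8.5,"tx":0.1,"ty":0,"tz":1.0,"ax":0,"ay":0,"az":0},{"grip":8.5,"tx":0,"ty":0,"tz":1.0,"ax":0,"ay":0,"az":0},{"grip":8.5,"tx":0,"ty":0,"tz":1.0,"ax":0,"ay":0,"az":0},{"grip":8.5,"tx":0,"ty":0,"tz":0,"ax":0,"ay":0,"az":0}])

```text
time: 9.5
tool_pos: [550.5, -296.3, 28.4]
tcp_rot: [-179.9, 0.1, 53.7]
ft_force: [-0.9, 1.6, 0.1]
finger_gap: 84.9
```

>>> step_arm(plan=[{"grip":4,"tx":0,"ty":0,"tz":0,"ax":0,"ay":0,"az":0},{"grip":4,"tx":0,"ty":0,"tz":0,"ax":0,"ay":0,"az":0},{"grip":4,"tx":0,"ty":0,"tz":0,"ax":0,"ay":0,"az":0},{"grip":4,"tx":0,"ty":0,"tz":0,"ax":0,"ay":0,"az":0},{"grip":4,"tx":0,"ty":0,"tz":0,"ax":0,"ay":0,"az":0},{"grip":4,"tx":0,"ty":0,"tz":0,"ax":0,"ay":0,"az":0}], newtons=40)

```text
time: 10.0
tool_pos: [552.9, -297.9, 32.7]
tcp_rot: [179.8, 0.1, 53.7]
ft_force: [0.1, -0.4, 3.9]
finger_gap: 49.3
```

```bash
python3 - <<'E'
from h import *
s=sense();print(s['tcp_rot'],cur()[0],s['ft_force'],s['finger_gap'])
cv2.imwrite("pics/wrist9.png",snapshot("wrist")[:,:,::-1])
E
```

```text
[1.79769831e+02 9.19807158e-02 5.37261923e+01] [ 552.85244105 -297.85114148   32.69578397] [ 0.11496284 -0.44163914  3.89596948] 49.25886355929475
```

View pics/wrist9.png

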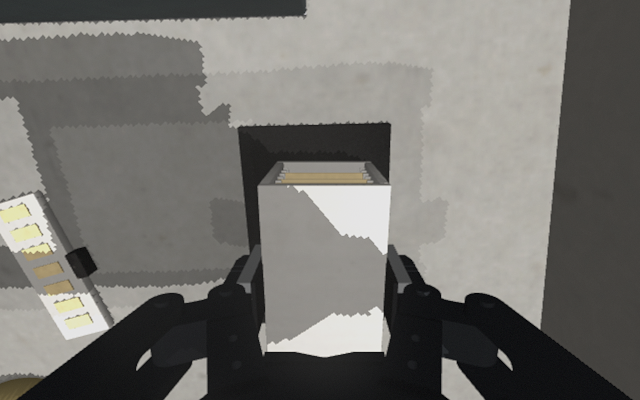

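Gripped at 49.3 mm, with the magazine square between the pads in the wrist view. I'll lift.

>>> step_arm(plan=[{"grip":4,"tx":0,"ty":0,"tz":-0.5,"ax":0,"ay":0,"az":0},{"grip":4,"tx":0,"ty":0,"tz":-1.0,"ax":0,"ay":0,"az":0},{"grip":4,"tx":0,"ty":0,"tz":-1.5,"ax":0,"ay":0,"az":0},{"grip":4,"tx":0,"ty":0,"tz":-2.0,"ax":0,"ay":0,"az":0},{"grip":4,"tx":0,"ty":0,"tz":-2.0,"ax":0,"ay":0,"az":0},{"grip":4,"tx":0,"ty":0,"tz":-2.0,"ax":0,"ay":0,"az":0},{"grip":4,"tx":0,"ty":0,"tz":-1.5,"ax":0,"ay":0,"az":0},{"grip":4,"tx":0,"ty":0,"tz":0,"ax":0,"ay":0,"az":0}])

```text
time: 10.72
tool_pos: [554.1, -298.4, 141.7]
tcp_rot: [179.5, 0.1, 53.7]
ft_force: [0.8, -0.7, -1.0]
finger_gap: 49.1
```

```bash
python3 - <<'E'
from h import *
s=sense();print(s['tcp_rot'],cur()[0],s['ft_force'],s['finger_gap'],s['joint_pos'])
cv2.imwrite("pics/wrist10.png",snapshot("wrist")[:,:,::-1])
for n in ["side","scene"]: cv2.imwrite(f"pics/{n}10.png",snapshot(n)[:,:,::-1])
rows(np.array([596.6,-122.6,137]),down(55.3),12)
E
```

```text
[1.79494012e+02 7.73968154e-02 5.37245323e+01] [ 554.05779923 -298.41356721  141.6910089 ] [ 0.82342921 -0.67632791 -1.02164335] 49.14093468828753 [-32.91123045  14.66502963  86.61949901  -0.10925615  78.21491758
   3.38574288]
dist 180.0 perrow 15.0 rot/row 0.13 turn [ 0.01  0.01 -0.13]
0 [ 1.39 -0.56 -0.01]
1 [ 1.39 -0.55 -0.01]
2 [ 1.4  -0.55 -0.01]
3 [ 1.4  -0.55 -0.01]
4 [ 1.4  -0.54 -0.01]
5 [ 1.4  -0.54 -0.01]
6 [ 1.4  -0.54 -0.01]
7 [ 1.4  -0.53 -0.01]
8 [ 1.4  -0.53 -0.01]
9 [ 1.4  -0.53 -0.01]
10 [ 1.4  -0.52 -0.01]
11 [ 1.41 -0.52 -0.01]
```

View pics/wrist10.png

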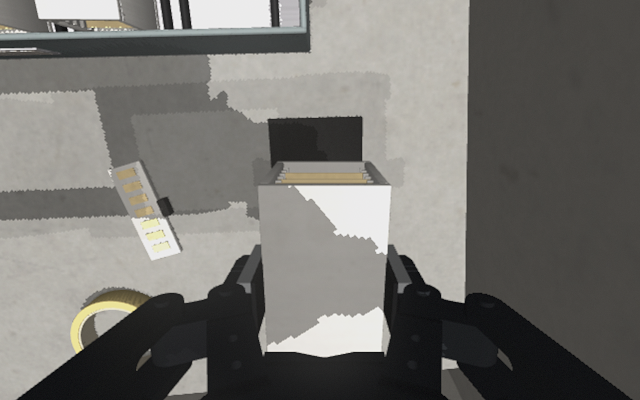

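View pics/side10.png

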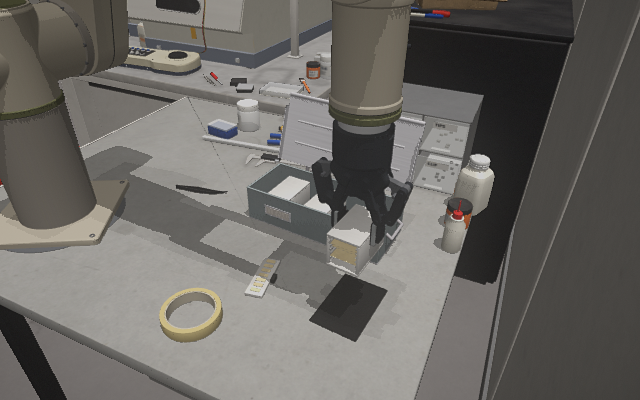

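The magazine hangs level in the grip (side view, about (350,245)), and the mat is empty. I'll check the offset of the magazine's far edge (corners (259,185), (391,185)) along tool x.

```bash
python3 - <<'E'
from h import *
m=camera_model("wrist");T=m["T_tool_cam"]
for zt in (-22,-25.3,-28):
  for uv in [(259,185),(391,185)]:
    d=T[:3,:3]@np.linalg.inv(m["intrinsics"])@[*uv,1];print(zt,(T[:3,3]+d*(zt-T[2,3])/d[2]).round(1))
E
```

```text
-22 [ 42.2 -24.6 -22. ]
-22 [ 42.2  25.9 -22. ]
-25.3 [ 43.  -24.  -25.3]
-25.3 [ 43.   25.2 -25.3]
-28 [ 43.6 -23.4 -28. ]
-28 [ 43.7  24.6 -28. ]
```

>>> step_arm(plan=[{"grip":4,"tx":1.0,"ty":-0.4,"tz":0,"ax":0,"ay":0,"az":-0.2},{"grip":4,"tx":1.6,"ty":-0.6,"tz":0,"ax":0,"ay":0,"az":-0.2},{"grip":4,"tx":2.0,"ty":-0.8,"tz":0,"ax":0,"ay":0,"az":-0.2},{"grip":4,"tx":2.4,"ty":-0.9,"tz":0,"ax":0,"ay":0,"az":-0.2},{"grip":4,"tx":2.4,"ty":-0.9,"tz":0,"ax":0,"ay":0,"az":-0.2},{"grip":4,"tx":2.4,"ty":-0.9,"tz":0,"ax":0,"ay":0,"az":-0.2},{"grip":4,"tx":2.0,"ty":-0.8,"tz":0,"ax":0,"ay":0,"az":-0.2},{"grip":4,"tx":1.6,"ty":-0.6,"tz":0,"ax":0,"ay":0,"az":-0.2}])

```text
time: 11.53
tool_pos: [592.8, -134.4, 134.3]
tcp_rot: [-179.9, 0.1, 55.4]
ft_force: [0.7, 0.8, -2.8]
finger_gap: 49.3
```

>>> step_arm(plan=[{"grip":4,"tx":0.9,"ty":-0.3,"tz":0,"ax":0,"ay":0,"az":0},{"grip":4,"tx":0.4,"ty":-0.2,"tz":0,"ax":0,"ay":0,"az":0},{"grip":4,"tx":0,"ty":0,"tz":0,"ax":0,"ay":0,"az":0},{"grip":4,"tx":0,"ty":0,"tz":0,"ax":0,"ay":0,"az":0}])

```text
time: 11.87
tool_pos: [596.5, -124.4, 135.7]
tcp_rot: [179.9, 0.1, 55.3]
ft_force: [-0.3, -0.8, -2.0]
finger_gap: 49.1
```

```bash
python3 - <<'E'
from h import *
s=sense();print(s['tcp_rot'],cur()[0],s['ft_force'],s['finger_gap'])
cv2.imwrite("pics/wrist11.png",snapshot("wrist")[:,:,::-1])
for n in ["side","scene"]:
    im=snapshot(n)[:,:,::-1]
    cv2.imwrite(f"pics/{n}11.png",im)
    im=im[120:260,225:425] if n=="side" else im[110:250,230:430]
    cv2.imwrite(f"pics/{n}11z.png",cv2.resize(im,None,fx=4,fy=4,interpolation=cv2.INTER_CUBIC))
rows(np.array([596.6,-122.6,137]),down(55.3),4)
E
```

```text
[1.79908087e+02 1.40076864e-01 5.53261374e+01] [ 596.46224617 -124.35951694  135.72815101] [-0.28262067 -0.78067354 -1.95641641] 49.14094806581374
dist 2.6 perrow 0.6 rot/row 0.05 turn [ 0.03  0.03 -0.01]
0 [ 0.05 -0.04 -0.02]
1 [ 0.05 -0.04 -0.02]
2 [ 0.05 -0.04 -0.02]
3 [ 0.05 -0.04 -0.02]
```

View pics/wrist11.png

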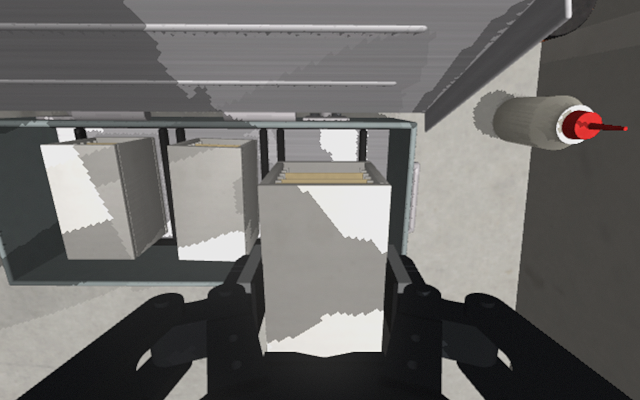

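View pics/side11z.png

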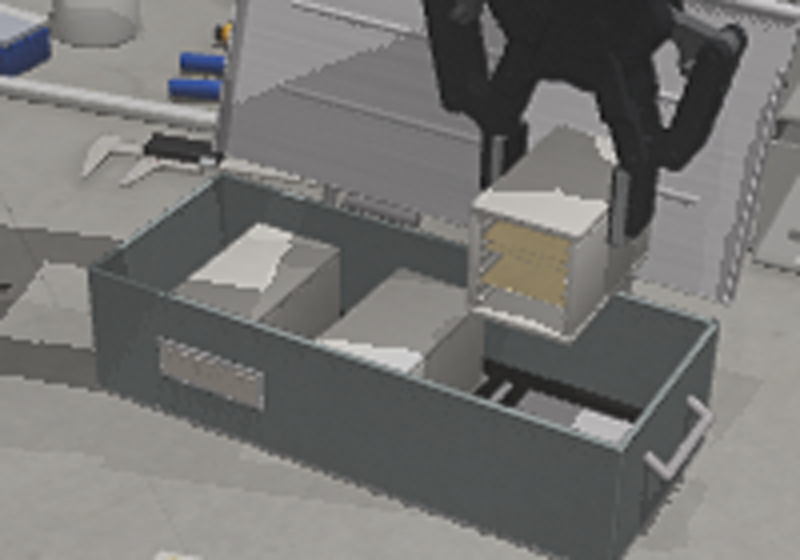

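View pics/scene11z.png

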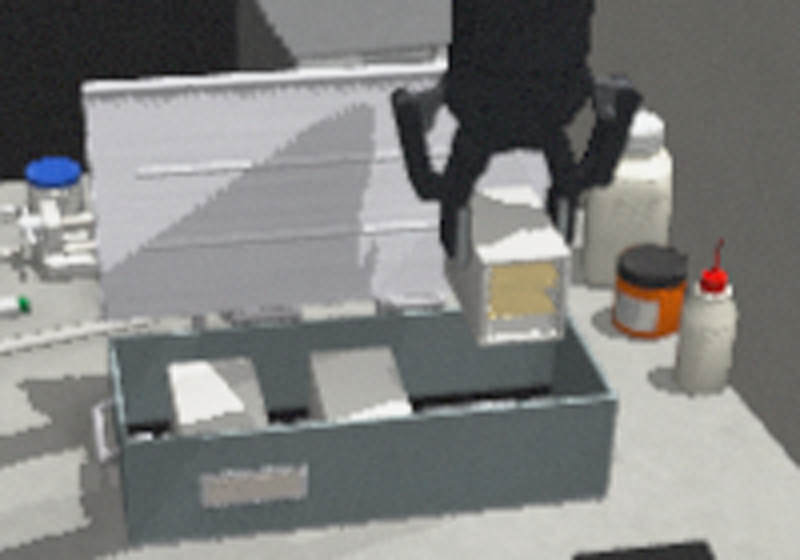

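```bash
python3 - <<'E'
import cv2
im=cv2.imread("pics/wrist11.png")[100:200,230:430];cv2.imwrite("pics/w11z.png",cv2.resize(im,None,fx=4,fy=4,interpolation=cv2.INTER_CUBIC))
E
```

```text
(no output)
```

View pics/w11z.png

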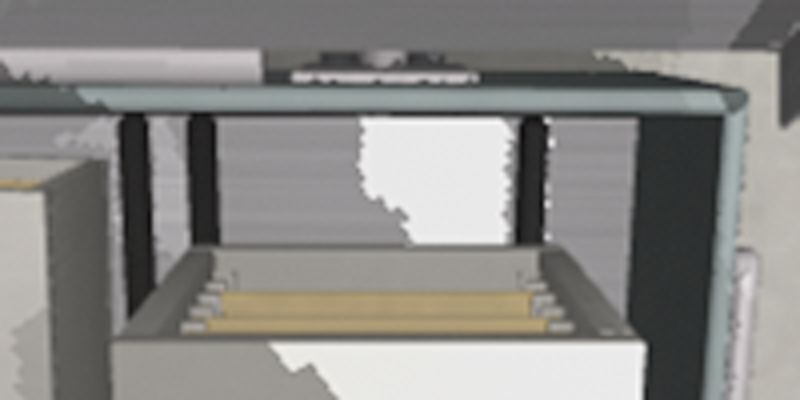

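```bash
python3 - <<'E'
from h import *
p,Rm=cur()
f=lambda x,y:((x+.5)/4-.5+230,(y+.5)/4-.5+100)
for nm,xy,z in [('railL',(217,200),3),('railR',(517,200),3),('corner',(746,92),72),('railLo',(121,200),3),('rimbackouter',(420,88),72),('endrim inner',(722,200),72),('endrim inner2',(704,380),72)]:
    w=wplane(*f(*xy),z);print(nm,w.round(1),'tool',(Rm.T@(w-p)).round(1))
E
```

```text
railL [589.1 -77.1   3. ] tool [ 35.4 -33.9 133. ]
railR [ 641.3 -113.3    3. ] tool [ 35.4  29.7 133.2]
corner [ 678.7 -107.7   72. ] tool [61.2 57.4 64.2]
railLo [572.3 -65.5   3. ] tool [ 35.4 -54.2 133. ]
rimbackouter [637.4 -78.4  72. ] tool [61.7  6.8 64.1]
endrim inner [ 667.1 -120.    72. ] tool [44.4 54.9 64.2]
endrim inner2 [ 649.6 -144.    72. ] tool [14.8 54.2 64.3]
```

The wrist view gives a nest width of 63.6 mm (expected 62). The nest centre lies about 3 mm along +tool x and 2 mm along −tool y from the magazine centre, which agrees with the fixed cameras. I'll correct that and descend.

>>> step_arm(plan=[{"grip":4,"tx":0.3,"ty":-0.2,"tz":0,"ax":0,"ay":0,"az":0},{"grip":4,"tx":0,"ty":0,"tz":1.0,"ax":0,"ay":0,"az":0},{"grip":4,"tx":0,"ty":0,"tz":1.5,"ax":0,"ay":0,"az":0},{"grip":4,"tx":0,"ty":0,"tz":1.5,"ax":0,"ay":0,"az":0},{"grip":4,"tx":0,"ty":0,"tz":1.5,"ax":0,"ay":0,"az":0},{"grip":4,"tx":0,"ty":0,"tz":1.0,"ax":0,"ay":0,"az":0},{"grip":4,"tx":0,"ty":0,"tz":0,"ax":0,"ay":0,"az":0},{"grip":4,"tx":0,"ty":0,"tz":0,"ax":0,"ay":0,"az":0}])

```text
time: 12.68
tool_pos: [596.3, -120.5, 70.3]
tcp_rot: [180.0, 0.1, 55.3]
ft_force: [-0.0, 0.3, -2.2]
finger_gap: 49.3
```

```bash
python3 - <<'E'
from h import *
s=sense();print(s['tcp_rot'],cur()[0],s['ft_force'],s['finger_gap'])
im=snapshot("wrist")[:,:,::-1];cv2.imwrite("pics/wrist12.png",im)
for n in ["side","scene"]:
    im=snapshot(n)[:,:,::-1]
    im=im[120:260,225:425] if n=="side" else im[110:250,230:430]
    cv2.imwrite(f"pics/{n}12z.png",cv2.resize(im,None,fx=4,fy=4,interpolation=cv2.INTER_CUBIC))
E
```

```text
[1.79974544e+02 1.34822341e-01 5.53138905e+01] [ 596.26191771 -120.47470125   70.31420763] [-0.00984697  0.32146912 -2.24091925] 49.31925922867381
```

View pics/wrist12.png

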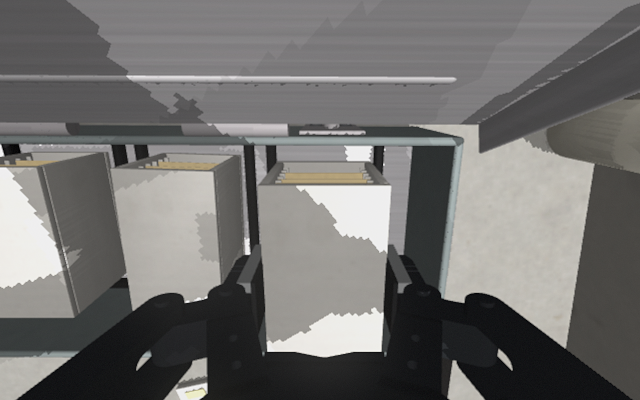

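View pics/side12z.png

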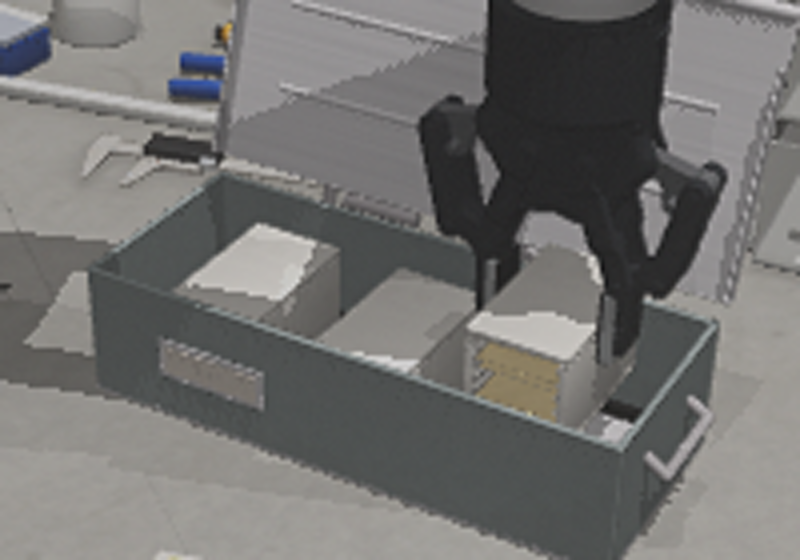

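```bash
python3 - <<'E'
from h import *
p,Rm=cur()
im=cv2.imread("pics/wrist12.png");print(im[125:150,230].tolist())
cv2.imwrite("pics/w12z.png",cv2.resize(im[110:210,220:420],None,fx=4,fy=4,interpolation=cv2.INTER_CUBIC))
E
```

```text
[[194, 191, 197], [194, 191, 197], [187, 184, 190], [182, 179, 185], [178, 174, 180], [177, 174, 180], [174, 172, 177], [169, 168, 173], [159, 159, 163], [146, 144, 149], [122, 122, 125], [96, 96, 96], [100, 99, 93], [102, 103, 97], [104, 105, 99], [104, 105, 99], [101, 102, 96], [99, 99, 94], [88, 88, 84], [94, 93, 91], [136, 136, 137], [171, 169, 171], [171, 169, 172], [166, 163, 167], [154, 151, 154]]
```

View pics/w12z.png

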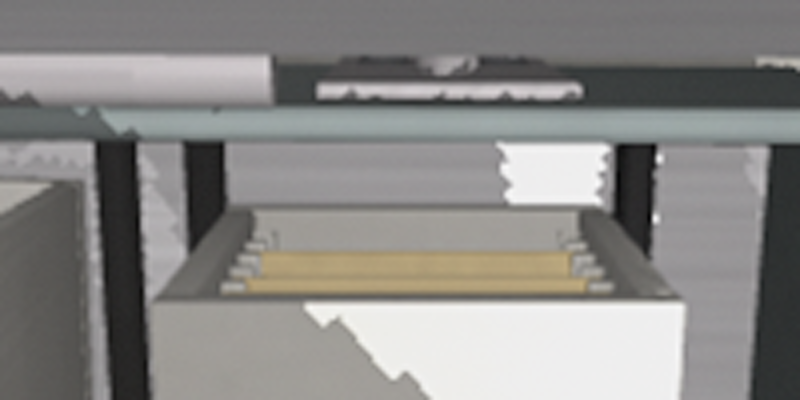

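```bash
python3 - <<'E'
from h import *
p,Rm=cur()
f=lambda x,y:((x+.5)/4-.5+220,(y+.5)/4-.5+110)
for nm,xy,z in [('outer',(400,107),72),('inner',(400,140),72),('L',(225,180),3),('R',(617,180),3)]:
    w=wplane(*f(*xy),z);print(nm,(Rm.T@(w-p)).round(1))
E
```

```text
outer [58.5 -1.7  0.5]
inner [54.9 -1.7  0.5]
L [ 40.5 -31.3  69.4]
R [40.5 32.9 69.6]
```

The offsets are now under 1 mm (walls at 58.5/54.9 against 58/54 expected; rails at −31.3/+32.9). I'll lower it the rest of the way.

>>> step_arm(plan=[{"grip":4,"tx":0,"ty":0,"tz":0.8,"ax":0,"ay":0,"az":0},{"grip":4,"tx":0,"ty":0,"tz":0.8,"ax":0,"ay":0,"az":0},{"grip":4,"tx":0,"ty":0,"tz":0.8,"ax":0,"ay":0,"az":0},{"grip":4,"tx":0,"ty":0,"tz":0.6,"ax":0,"ay":0,"az":0},{"grip":4,"tx":0,"ty":0,"tz":0.3,"ax":0,"ay":0,"az":0},{"grip":4,"tx":0,"ty":0,"tz":0,"ax":0,"ay":0,"az":0},{"grip":4,"tx":0,"ty":0,"tz":0,"ax":0,"ay":0,"az":0},{"grip":4,"tx":0,"ty":0,"tz":0,"ax":0,"ay":0,"az":0}])

```text
time: 13.5
tool_pos: [597.3, -120.8, 38.6]
tcp_rot: [179.8, 0.1, 55.3]
ft_force: [-0.4, -1.3, -2.3]
finger_gap: 49.5
```

>>> step_arm(plan=[{"grip":4,"tx":0,"ty":0,"tz":0.2,"ax":0,"ay":0,"az":0},{"grip":4,"tx":0,"ty":0,"tz":0.2,"ax":0,"ay":0,"az":0},{"grip":4,"tx":0,"ty":0,"tz":0,"ax":0,"ay":0,"az":0},{"grip":4,"tx":0,"ty":0,"tz":0,"ax":0,"ay":0,"az":0}])

```text
time: 13.83
tool_pos: [596.9, -120.7, 34.2]
tcp_rot: [179.9, 0.1, 55.3]
ft_force: [0.5, 0.3, -2.2]
finger_gap: 48.9
```

>>> step_arm(plan=[{"grip":4,"tx":0,"ty":0,"tz":0.2,"ax":0,"ay":0,"az":0},{"grip":4,"tx":0,"ty":0,"tz":0,"ax":0,"ay":0,"az":0},{"grip":4,"tx":0,"ty":0,"tz":0,"ax":0,"ay":0,"az":0}])

```text
time: 14.08
tool_pos: [597.5, -120.8, 32.7]
tcp_rot: [179.8, 0.1, 55.3]
ft_force: [1.1, -0.3, -0.0]
finger_gap: 49.2
```

The measured height equals the height at the grasp (32.7) and the weight has come off the wrist, so it is on the floor. I'll take a last look before releasing.

```bash
python3 - <<'E'
from h import *
s=sense();print(s['ft_force'],cur()[0])
for n in ["side"]:
    im=snapshot(n)[:,:,::-1]
    im=im[120:260,225:425] if n=="side" else im[110:250,230:430]
    cv2.imwrite(f"pics/{n}13z.png",cv2.resize(im,None,fx=4,fy=4,interpolation=cv2.INTER_CUBIC))
E
```

```text
[ 1.09629647 -0.30386056 -0.02580598] [ 597.490353   -120.82855293   32.69916394]
```

View pics/side13z.png

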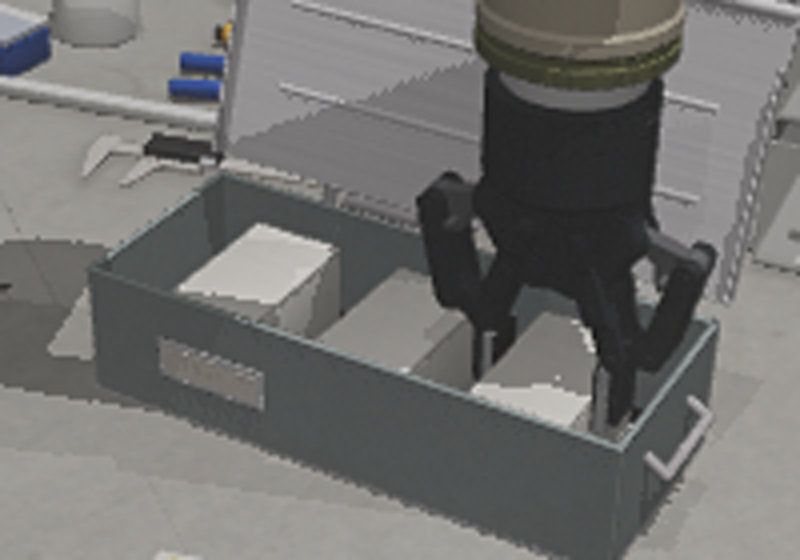

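>>> step_arm(plan=[{"grip":4,"tx":0,"ty":0,"tz":0.1,"ax":0,"ay":0,"az":0},{"grip":4,"tx":0,"ty":0,"tz":0,"ax":0,"ay":0,"az":0},{"grip":4,"tx":0,"ty":0,"tz":0,"ax":0,"ay":0,"az":0}])

```text
time: 14.38
tool_pos: [597.5, -120.8, 32.7]
tcp_rot: [179.8, 0.1, 55.3]
ft_force: [-4.2, -0.0, 9.6]
finger_gap: 49.5
```

The magazine sits at the same height as its neighbours (side view, top at about (540,370)), and 9.6 N upward confirms floor contact. I'll open a little.

>>> step_arm(plan=[{"grip":5.2,"tx":0,"ty":0,"tz":0,"ax":0,"ay":0,"az":0},{"grip":5.6,"tx":0,"ty":0,"tz":0,"ax":0,"ay":0,"az":0},{"grip":5.9,"tx":0,"ty":0,"tz":0,"ax":0,"ay":0,"az":0},{"grip":5.9,"tx":0,"ty":0,"tz":0,"ax":0,"ay":0,"az":0},{"grip":5.9,"tx":0,"ty":0,"tz":0,"ax":0,"ay":0,"az":0}])

```text
time: 14.8
tool_pos: [596.9, -120.6, 31.0]
tcp_rot: [179.9, 0.1, 55.3]
ft_force: [0.7, -0.3, -0.1]
finger_gap: 59.0
```

>>> step_arm(plan=[{"grip":5.9,"tx":0,"ty":0,"tz":-0.5,"ax":0,"ay":0,"az":0},{"grip":5.9,"tx":0,"ty":0,"tz":-1.0,"ax":0,"ay":0,"az":0},{"grip":5.9,"tx":0,"ty":0,"tz":-1.0,"ax":0,"ay":0,"az":0},{"grip":5.9,"tx":0,"ty":0,"tz":-1.0,"ax":0,"ay":0,"az":0},{"grip":5.9,"tx":0,"ty":0,"tz":-2.0,"ax":0,"ay":0,"az":0},{"grip":5.9,"tx":0,"ty":0,"tz":-2.5,"ax":0,"ay":0,"az":0},{"grip":5.9,"tx":0,"ty":0,"tz":-2.5,"ax":0,"ay":0,"az":0},{"grip":5.9,"tx":0,"ty":0,"tz":0,"ax":0,"ay":0,"az":0}])

```text
time: 15.47
tool_pos: [600.7, -121.5, 144.4]
tcp_rot: [179.3, -0.1, 55.3]
ft_force: [0.3, 0.1, 1.9]
finger_gap: 59.0
```

>>> step_arm(plan=[{"grip":5.9,"tx":-2.5,"ty":0,"tz":-2.0,"ax":0,"ay":0,"az":0},{"grip":5.9,"tx":-3.0,"ty":0,"tz":-2.0,"ax":0,"ay":0,"az":0},{"grip":5.9,"tx":-3.0,"ty":0,"tz":-2.0,"ax":0,"ay":0,"az":0},{"grip":5.9,"tx":0,"ty":0,"tz":0,"ax":0,"ay":0,"az":0},{"grip":5.9,"tx":0,"ty":0,"tz":0,"ax":0,"ay":0,"az":0}])

```text
time: 15.88
tool_pos: [549.1, -192.0, 199.5]
tcp_rot: [179.6, 0.1, 55.2]
ft_force: [0.7, -0.1, 0.2]
finger_gap: 59.0
```

```bash
python3 - <<'E'
from h import *
s=sense();print(s['time'],s['tcp_rot'],cur()[0],s['ft_force'],s['finger_gap'])
cv2.imwrite("pics/wrist14.png",snapshot("wrist")[:,:,::-1])
for n in ["side","scene"]:
    cv2.imwrite(f"pics/{n}14.png",snapshot(n)[:,:,::-1])
E
```

```text
15.8833 [1.79588103e+02 5.19823345e-02 5.51795432e+01] [ 549.12601028 -191.9757219   199.52998184] [ 0.72840057 -0.09259549  0.22413416] 59.005815512202155
```

View pics/wrist14.png

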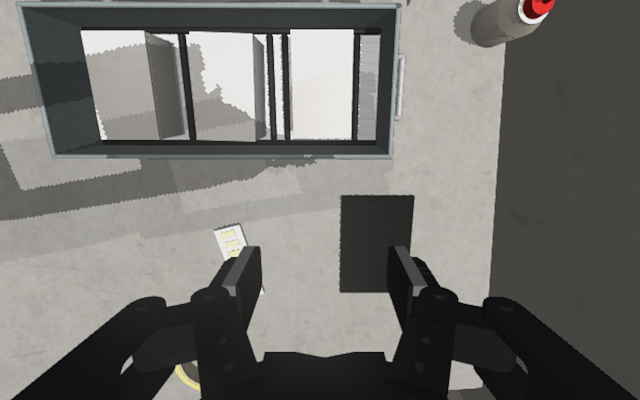

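View pics/side14.png

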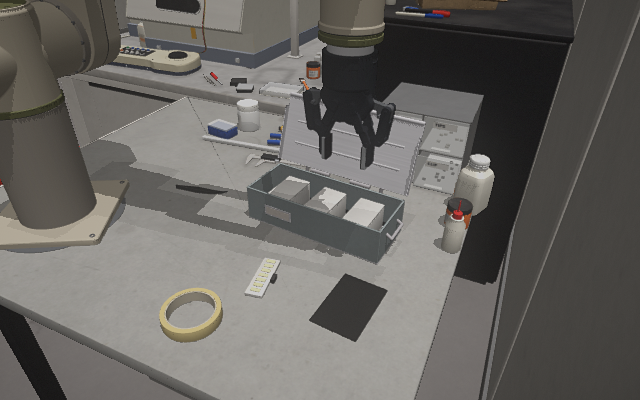

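View pics/scene14.png

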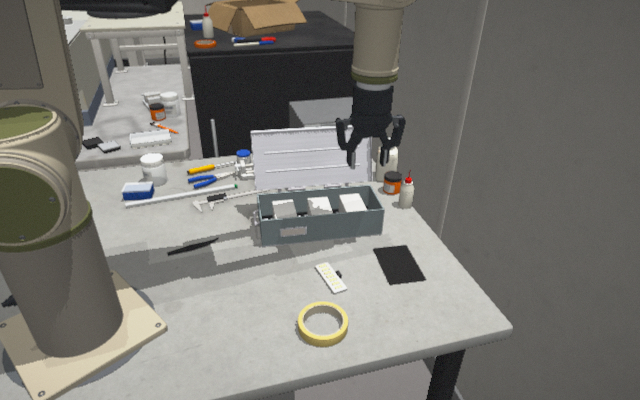

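All three magazines stand in the nests and the lid is open. The mat is empty, and the carrier at (330,277) in scene is unmoved. I'll check the magazine positions numerically.

```bash
python3 - <<'E'
import cv2
im=cv2.imread("pics/wrist14.png")[0:160,230:410];cv2.imwrite("pics/w14z.png",cv2.resize(im,None,fx=3.7,fy=3.7,interpolation=cv2.INTER_CUBIC))
from h import *
yaw=np.radians(55.36);O=np.array([529.2,-76,0]);ux=np.array([np.cos(yaw),np.sin(yaw),0]);uy=np.array([-ux[1],ux[0],0])
for nm,l,z in [('far',[(291,28),(354,29),(352,138),(291,138)],58),('mid',[(190,31),(252,33),(254,140),(194,139)],58)]:
    q=np.array([wplane(u,v,z) for u,v in l])-O; print(nm,np.c_[q@ux,q@uy].round(1).tolist(),(q.mean(0)@ux).round(1),(q.mean(0)@uy).round(1))
E
```

```text
far [[46.7, -54.9], [46.0, -104.0], [-37.9, -104.5], [-37.9, -52.5]] 4.2 -79.0
mid [[44.6, 24.1], [43.2, -24.2], [-39.6, -20.8], [-38.8, 30.4]] 2.3 2.4
```

View pics/w14z.png

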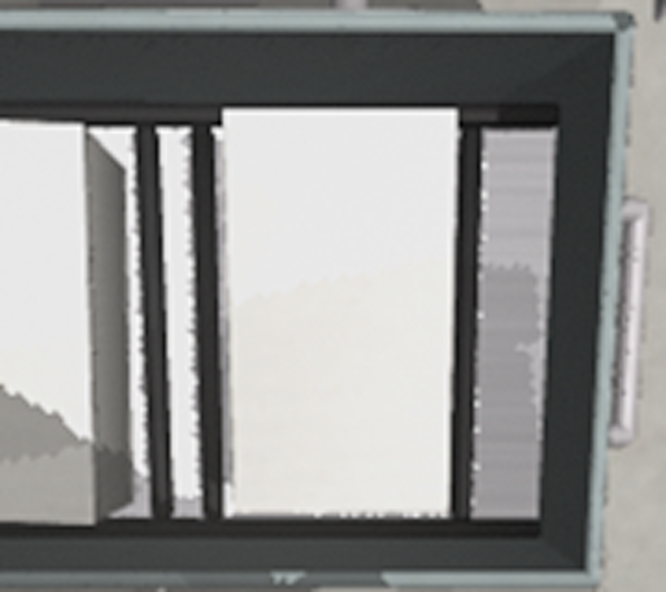

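The placed magazine measures 84x50 mm at z=58, so it stands flat. Its centre is at case (4,−79) against the nest's (0,−82). The untouched middle magazine reads (2,2), so part of that is camera bias. I'm handing in.

```bash
python3 -c "
from bench import *
print(hand_in()); print(sense()['time'])"
```

```text
the job is handed in; nothing more can be done
None
the job is handed in; nothing more can be done
```

I lifted the lid from under its lip with the closed fingertips. I swung it past its balance point, and it now rests open on the buffers, clear of the arm. I then took the spare magazine from the mat, carried it upright and set it down in the far nest, which was the empty one. I handed in at about 16 s; the hand-in gives no verdict.

**Last checks, all passed:**
- **Lid:** it stands open in the final side and scene pictures. I judged this by eye and did not measure the angle.
- **Magazine height:** the placed magazine's top face measures 84 x 50 mm when projected at z = 58, so it stands flat on the nest floor. The wrist read 9.6 N upward when I pressed it down, and the set-down height matched the grasp height (32.7 mm).
- **Magazine position:** its centre measured about (4, −79) in the case frame, against the nest centre at (0, −82). That is about 5 mm off, within the 13 mm allowed. The untouched middle magazine read (2, 2), so part of that offset is camera bias.
- **Bystanders:** the strip carrier looks unmoved in the pictures. The robot never went near the gauge, but the open lid hides it at the end, so I could not check its final position.
- **Clearance:** the gripper had backed off about 200 mm above the table and touched nothing.

One plan early on was refused because its last row was incomplete; the arm did not move and I sent it again. While the fingers closed on the magazine, the tool was pushed about 4 mm upward. I allowed for that by setting down at the same measured height as the grasp.

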